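# Lock the bed of the stamping press with the T-handled hex key

## Robot

A 6-joint arm with a two-finger parallel gripper is mounted at the origin on the work surface. World frame = base frame: x ahead of the robot, y to its left, z up, the work surface at z = 0. Lengths are in m, angles in rad, forces in N, time in s.
With the tool pointing down it reaches from about 0.35 to 0.775 m from the base axis. Payload 7.3 kg.
Tool frame: the origin (TCP) lies at the very end of the fingers, on their centre line; the grasp point (between the pads) lies 19 mm behind it; z points along the fingers, y is the direction in which the jaws open and shut (so a half turn about z gives the same grasp; the last joint's range is limited). The gripper opens to 92 mm and grips with 3 to 60 N. Pads are 19 mm wide; open, the fingers measure 130 mm over their backs; the gripper's body (75 mm by 190 mm) begins 47 mm behind the grasp point.
Start: joints at [1.115, 0.342, 1.524, -0, 1.275, -0.146], TCP at [0.16, 0.5, 0.227] pointing down, gripper open.
Joint ranges: [-2.53, 2.53], [-0.77, 2.02], [0.04, 2.7], [-1, 4.14], [0.28, 2.66], [-3.11, 3.11]. Speed limits (rad/s): [2.57, 2.57, 3.14, 3.14, 3.14, 3.14].

## Interface

Orientations are given as [roll, pitch, yaw] about the fixed x, y, z axes, in that order (R = Rz(yaw) Ry(pitch) Rx(roll)).
In Python, from cell import robot gives the robot as it stands.
- The arm moves only by the tool apply_moves, never from a script. Its argument "plan" is a list of rows, each an object of numbers: "tx", "ty", "tz": the shift along the tool's x, y, z in m; "yaw": the turn about the tool's z in rad; "grip": the opening, from -1 (shut) to 1 (fully open), so that 0 is half open. In form: [{"tx": .., "ty": .., "tz": .., "yaw": .., "grip": ..}, ...]. A call has 1 to 8 rows; each row is the pose to reach, as a shift and turn from the pose commanded when the call began, along the tool's axes at that moment; what a row does not reach only later rows make up. A row lasts 1/8 s, in which the tool goes at most 62.5 mm and 10.7 degrees, less where a joint would pass 70% of its speed; a pose out of reach is approached as far as the arm can. A call with a gripper value outside its range is refused whole. The fingers move at their own pace and stop on an object; "force" is the grip in N (left out, the last holds). Time passes only in rows, so rows that repeat a pose let the fingers close. It gives the time, the measured TCP pose, the force and the opening at its end, in the units of the state.
- robot.observe(): the state, without advancing time (a new reading comes with each control period).
- robot.read_camera(name): name is "side" or "top"; returns (picture, depth): 400x640x3 uint8, red, green, blue; 400x640 float32, m along the optical axis (not along the pixel's ray), 0 where there is no reading.
- robot.get_calibration(name): a dict with "camera_matrix" (3x3 intrinsics, pixels), "R" (3x3) and "t" (3): a world point X has camera coordinates R X + t. Camera axes: x right, y down, z forward; pixel columns grow to the right and rows downward; lengths in m; the calibration is good to about 2 mm. A picture is of the moment at which its call begins. get_calibration takes no time and is no camera call.
- robot.hand_in(): hands the job in, once; it reports no verdict.
Trained networks look in the newest picture that a camera, given by its name, has taken for a name from the list of things; names that differ only in an ending like _2 or _b are one class to them, and where a whole thing is asked for, a point or a joint stands for the part that bears it (a point fixed in the world has none). Each returns a list of dicts, best first, with "confidence" (0 to 1); they miss things now and then, are a little off and sometimes report something else, mostly with a low value. They report only what shows in the picture. A call takes as long as a camera call. They do not tell look-alikes from the thing itself.
- robot.outline_of(label, camera): "region" (400x640 bool, what is visible of it) and "pixel" ([row, column] in pixels, amid what is visible of it).
- robot.tip_of(label, camera): "pixel" ([row, column] in pixels: a listed point, or the origin of a listed thing).
The state is a dict: "time": time; "qpos": joint angles; "qvel": joint speeds; "joint_efforts": joint torques, N m; "tool_pos": TCP position; "tool_rot": TCP orientation; "contact_force": force on the tool from outside, world axes, zero at the start; "torque": the same for the moment, N m; "opening": finger opening in m.
Only numpy, scipy, OpenCV 4.12 (cv2) and the standard library are available. Lean on these libraries where they do the work, as an engineer would, in place of code of your own. Each camera call takes 0.05 s, during which the arm holds its last target.

## Task

The sliding bed of the hat-band stamping press is loose. Take the red T-handled hex key from the wooden stand, feel for the sunk hex socket of the bed's locking bolt without leaning hard on the key, and turn the bolt clockwise, regripping as needed, until it comes up firm - do not force it beyond that. Then put the red key back upright in the hole it came from in the stand, and leave everything else where it is.

Things in the scene. Friction and masses are not known exactly. Their poses are not given: they have to be found in the camera images.
- press: Fixed stamping press on a wooden board 240 x 500 mm. Origin: middle of the board's underside, on the table. Its y axis runs along the board from the tall black pillar (-y end, 0.40 m high; ram and head reach to y = -30 mm) to the free end of the steel bed (+y end). Bed plate 170 mm wide, flat, its top 84 mm above the table; it holds its place under the forces of this job.
- bolt_mid (a point): Point level with the bed's top, 150 mm along y from the press origin, where the bolt would stand with the bed in mid-position. The loose bed has shifted, unseen by this point: the bolt's axis stands up to 6 mm off it in the press's x and up to 6 mm in y, to be found by touch.
- recess_level (a point): Same place, 6 mm lower: the level of the bolt's head (24 mm wide), at the bottom of a round recess 26 mm wide and 6 mm deep in the bed, near the bed's free end. In the head's middle is the hex socket, 15 mm across flats and 12 mm deep: its floor is 66 mm above the table. Shifted off this point like the bolt.
- bolt (a joint): Bolt angle (rad), growing clockwise seen from above; starts at 0 to 1.0. At 0 one pair of socket flats is square to the press's x axis; the hex turns with the bolt. It turns against an even friction of 0.08 N m, stays where it is left, and comes up firm against a hard stop at 3.00; above 2.95 it is tight. About 0.2 N m is firm enough; 0.35 N m or more on the key is forcing it.
- key: Red T-handled hex key, 0.22 kg, upright in one of the stand's holes. Origin: middle of its tip; z up along the shaft. Hex shaft 14 mm across flats (16.2 over corners), 108 mm long, one pair of flats square to its x axis; the last 1.5 mm of the tip is only 11 mm across flats.
- key_grip (a point): Centre of the red key's flat-sided handle, 123 mm above its tip on the shaft's axis: 90 mm long along the key's x, 18 mm thick along its y, 30 mm high. Held across its thickness, from above.
- stand: Fixed wooden block 85 x 225 x 70 mm, origin under its middle. Three round blind holes in its top, 22 mm wide, 55 mm deep (floor 15 mm above the table), at y = -75, 0 and +75 mm on its y axis; one key in each, handles roughly along the stand's x axis, tips on the holes' floors.
- key17: Blue T-handled key like the red one, 17 mm hex, shaft 118 mm, in another hole of the stand; origin at its tip. Leave it.
- key12: Yellow T-handled key like the red one, 12 mm hex, shaft 98 mm, in another hole of the stand; origin at its tip. Leave it.
- die: Loose brass die 30 x 45 x 14 mm lying on the press bed, over 80 mm from the bolt; origin under its middle. Leave it.
- matchbox: Loose blue matchbox 65 x 110 x 22 mm on the table; origin under its middle. Leave it.
- reel: Loose brass foil reel lying flat, 68 mm across, 28 mm high; origin under its middle. Leave it.
- screwdriver: Loose screwdriver on the table to the left; origin under its middle. Leave it.
- hammer: Loose hammer on the table to the left; origin under its middle. Leave it.
There are look-alikes about, which are no part of the job. What is shaped like the key but purple is not meant.

How it is judged:
On the way, in this order (a step that is already met when the one before it is completed fails the run):
1. the red key is seated in the bolt's hex socket (z of key in the frame of press below 0.071 m and horizontal distance between key and bolt_mid below 0.013 m), for 0.1 s.
2. the bolt has been turned firm with the key still in the socket (value of joint bolt above 2.95 rad and z of key in the frame of press below 0.076 m and horizontal distance between key and bolt_mid below 0.015 m), for 0.1 s.
At the end, for the whole second after the job is handed in: The bolt stands firm (above 2.95 rad) and the red key stands upright (within 0.2 rad) and at rest in the hole it came from, its tip on the hole's floor (within 10 mm) and within 20 mm of where it was (value of joint bolt above 2.95 rad and z of key in the frame of stand below 0.025 m and x of key in the frame of stand between -0.03 and 0.03 m and distance of key from where it was at the start of the episode below 0.02 m and angle between key's own z axis and vertical below 0.2 rad and linear speed of key below 0.02 m/s); the robot touches nothing.
It fails at once if the key is leaned on or wrenched against the press (bed, bolt and socket, all its contacts added up) with more than 60 N (contact force between key and press above 60 N).
It fails at once if another key is shifted by more than 20 mm or tipped (distance of any of key17, key12 from where it was at the start of the episode above 0.02 m or angle between any of key17, key12's own z axis and vertical above 0.3 rad).
It fails at once if a bystander is shifted by more than 30 mm (distance of any of die, matchbox, reel, screwdriver, hammer from where it was at the start of the episode above 0.03 m).
It also fails if it takes over 72 s, if anything falls off the work surface, if the arm or the gripper's body presses on something with over 40 N, if the wrist force passes 120 N, or if a joint passes its speed limit or range.

## Working session

There is one attempt and no reset: what is moved stays moved. The work goes in short steps, Python scripts to look and compute and a tool call to move; the robot and the scene stay as the last step left them, time stands still between calls to the robot, and variables do not carry over. Pictures are saved under pics/ and viewed, and the job is handed in when it is done.

Besides the shell and the picture viewer there is one more tool, called after "Emit:" as name(argument=value, ...), one argument or row to a line, values as JSON. apply_moves: Moves the arm, as the interface text tells. Its arguments: {"type":"object","properties":{"plan":{"type":"array","items":{"type":"object","properties":{"tx":{"type":"number"},"ty":{"type":"number"},"tz":{"type":"number"},"yaw":{"type":"number"},"grip":{"type":"number"}}}},"force":{"type":"number"}},"required":["plan"]}

```bash
ls; mkdir -p pics
python3 - <<'E'
from cell import robot
import cv2,numpy as np
for n in ("top","side"):
    p,d=robot.read_camera(n)
    cv2.imwrite(f"pics/{n}0.png",p[:,:,::-1]); np.save(f"pics/{n}0.npy",d); np.save(f"pics/{n}0_rgb.npy",p)
    c=robot.get_calibration(n); print(n,c)
s=robot.observe(); print(s)
E
```

```text
pics
top {'camera_matrix': array([[446.97304647,   0.        , 319.01559172],
       [  0.        , 446.97304647, 200.36494698],
       [  0.        ,   0.        ,   1.        ]]), 'R': array([[-0.04322617, -0.99905153, -0.00524713],
       [-0.97625326,  0.04335451, -0.21224974],
       [ 0.21227591, -0.00405222, -0.97720137]]), 't': array([0.15463483, 0.55386904, 1.12658026])}
side {'camera_matrix': array([[373.13642343,   0.        , 316.5628787 ],
       [  0.        , 373.13642343, 200.72496998],
       [  0.        ,   0.        ,   1.        ]]), 'R': array([[-0.98266572, -0.18491239, -0.01324714],
       [-0.10850429,  0.6316109 , -0.76765519],
       [ 0.15031599, -0.75291107, -0.64072617]]), 't': array([0.54835391, 0.0910981 , 1.20933174])}
{'time': 0.1, 'qpos': array([ 1.11502843e+00,  3.42635720e-01,  1.52490058e+00, -1.96857576e-05,
        1.27539696e+00, -1.46000677e-01]), 'qvel': array([-0.00130122, -0.00262019, -0.00278143,  0.00143162, -0.00171477,
        0.00025252]), 'joint_efforts': array([ 1.11051944e-03, -4.32009637e+01, -2.44688863e+01,  7.19039189e-02,
        5.26019605e-02, -3.22582639e-05]), 'tool_pos': array([0.15986698, 0.49969628, 0.22613075]), 'tool_rot': array([-3.14026358e+00, -1.76408999e-04,  2.83183106e+00]), 'contact_force': array([-0.23104467, -0.24895633, -0.15529639]), 'torque': array([-0.01205704, -0.03950345, -0.03913871]), 'opening': 0.09158272203121012}
```

View pics/top0.png

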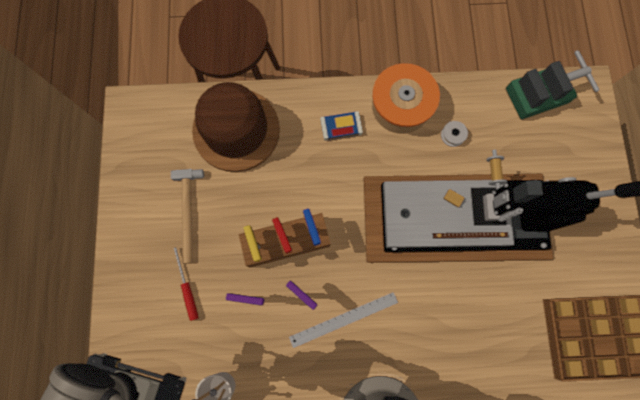

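View pics/side0.png

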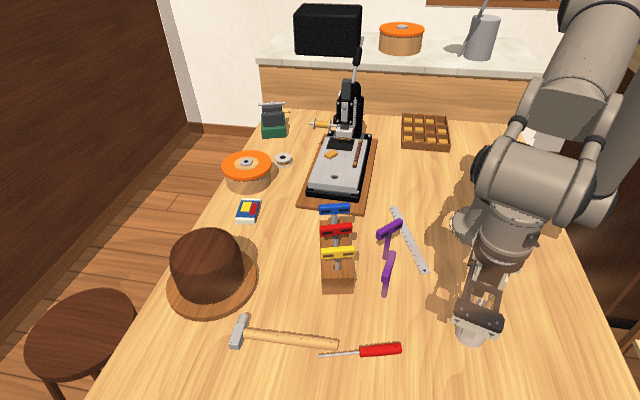

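The top view shows the red key handle at about (row 235, col 283) between yellow (243, 252) and blue (226, 312). The purple look-alikes lie on the table at (299, 245) and (294, 301), so they are not the key. The recess shows at (213, 405) on the bed.

```bash
cat > h.py <<'E'
import numpy as np,cv2
from cell import robot
def cal(n):
    c=robot.get_calibration(n); return c["camera_matrix"],c["R"],c["t"]
def cloud(n,d):
    K,R,t=cal(n); v,u=np.mgrid[0:d.shape[0],0:d.shape[1]]
    P=np.stack([(u-K[0,2])/K[0,0]*d,(v-K[1,2])/K[1,1]*d,d],-1)
    return (P-t)@R
def atz(n,row,col,z):
    K,R,t=cal(n); r=R.T@np.array([(col-K[0,2])/K[0,0],(row-K[1,2])/K[1,1],1]); c=-R.T@t
    return c+r*(z-c[2])/r[2]
def proj(n,X):
    K,R,t=cal(n); p=K@(R@np.asarray(X)+t); return p[1]/p[2],p[0]/p[2]
E
python3 - <<'E'
from h import *
d=np.load("pics/top0.npy");p=np.load("pics/top0_rgb.npy")
C=cloud("top",d); ok=d>0
hsv=cv2.cvtColor(p,cv2.COLOR_RGB2HSV)
box=lambda a,b,c,e:(np.s_[a:b,c:e])
def st(name,m):
    X=C[m&ok]; c,s,a=cv2.minAreaRect(X[:,:2].astype(np.float32)*1000)
    mu=X.mean(0); w,V=np.linalg.eigh(np.cov((X[:,:2]-mu[:2]).T)); 
    print(name,len(X),"mean",mu.round(4),"zpc",np.percentile(X[:,2],[5,50,95]).round(4),"rect",np.round(c,1),np.round(s,1),round(a,1),"axis deg",np.degrees(np.arctan2(V[1,1],V[0,1])).round(1))
H,S,V=[hsv[...,i].astype(int) for i in range(3)]
R=np.zeros(H.shape,bool); R[200:275,235:335]=1
red=R&((H<6)|(H>174))&(S>170); blue=R&(H>105)&(H<130)&(S>120); yel=R&(H>22)&(H<32)&(S>180)
for n,m in(("red",red),("blue",blue),("yel",yel)):
    st(n+" all",m); st(n+" top",m&(C[...,2]>.12))
z=C[...,2]
st("standtop",R&(np.abs(z-.07)<.006)&~red&~blue&~yel)
B=np.zeros(H.shape,bool); B[170:270,355:560]=1
st("bedtop",B&(np.abs(z-.084)<.004))
st("board",B&(z>.008)&(z<.05))
for n in ("key_grip","bolt_mid","stand","press"):
  for cam in("top","side"):
    o=robot.tip_of(n,cam); print(n,cam,[(x["confidence"],np.round(x["pixel"],1)) for x in o[:3]])
s=cv2.resize(p[190:280,220:340][:,:,::-1],None,fx=6,fy=6,interpolation=cv2.INTER_CUBIC); cv2.imwrite("pics/crop1.png",s)
s=cv2.resize(p[165:275,355:480][:,:,::-1],None,fx=5,fy=5,interpolation=cv2.INTER_CUBIC); cv2.imwrite("pics/crop2.png",s)
p=np.load("pics/side0_rgb.npy")
s=cv2.resize(p[120:310,280:440][:,:,::-1],None,fx=3,fy=3,interpolation=cv2.INTER_CUBIC); cv2.imwrite("pics/crop3.png",s)
E
```

```text
red all 258 mean [0.4586 0.2242 0.1494] zpc [0.1474 0.1523 0.1562] rect [459.2 225.3] [88.6 21.5] 20.8 axis deg -158.7
red top 249 mean [0.4585 0.2237 0.1522] zpc [0.1489 0.1524 0.1563] rect [459.9 223.6] [88.6 18. ] 20.7 axis deg -159.1
blue all 233 mean [0.4731 0.1514 0.1617] zpc [0.1582 0.1624 0.166 ] rect [475.6 151.4] [87.5 16.4] 15.5 axis deg -164.1
blue top 232 mean [0.4731 0.1513 0.1621] zpc [0.1583 0.1624 0.166 ] rect [475.6 151.4] [87.5 16.4] 15.5 axis deg -164.1<stdin>:8: RuntimeWarning: Mean of empty slice.
  ret = um.true_divide(
  avg = a.mean(axis, **keepdims_kw)
<stdin>:8: RuntimeWarning: Degrees of freedom <= 0 for slice
  c *= np.true_divide(1, fact)
  c *= np.true_divide(1, fact)
Traceback (most recent call last):
IndexError: index -1 is out of bounds for axis 0 with size 0
```

Run:
```python
from h import *
d=np.load("pics/top0.npy");p=np.load("pics/top0_rgb.npy")
C=cloud("top",d); ok=d>0
hsv=cv2.cvtColor(p,cv2.COLOR_RGB2HSV)
def st(name,m):
    X=C[m&ok]
    if len(X)<5: print(name,"none");return
    c,s,a=cv2.minAreaRect(X[:,:2].astype(np.float32)*1000)
    mu=X.mean(0); w,V=np.linalg.eigh(np.cov((X[:,:2]-mu[:2]).T)); 
    print(name,len(X),"mean",mu.round(4),"zpc",np.percentile(X[:,2],[5,50,95]).round(4),"rect",np.round(c,1),np.round(s,1),round(a,1),"axis deg",np.degrees(np.arctan2(V[1,1],V[0,1])).round(1))
H,S,V=[hsv[...,i].astype(int) for i in range(3)]
R=np.zeros(H.shape,bool); R[200:275,235:335]=1
red=R&((H<6)|(H>174))&(S>170); blue=R&(H>105)&(H<130)&(S>120); 
z=C[...,2]
st("yel",R&(z>.13)&(C[...,1]>.26)); 
m=R&(z>.13)
lab=cv2.connectedComponents(m.astype(np.uint8))
for i in range(1,lab[0]): st("hi%d"%i,lab[1]==i)
st("standtop",R&(np.abs(z-.07)<.006)&~red&~blue)
B=np.zeros(H.shape,bool); B[170:270,355:560]=1
st("bedtop",B&(np.abs(z-.084)<.004))
st("board",B&(z>.008)&(z<.05))
for n in ("key","key_grip","bolt_mid","recess_level","stand","press"):
  for cam in("top","side"):
    o=robot.tip_of(n,cam); print(n,cam,[(round(x["confidence"],2),np.round(x["pixel"],1).tolist()) for x in o[:3]])
s=cv2.resize(p[190:280,220:340][:,:,::-1],None,fx=6,fy=6,interpolation=cv2.INTER_CUBIC); cv2.imwrite("pics/crop1.png",s)
s=cv2.resize(p[165:275,355:480][:,:,::-1],None,fx=5,fy=5,interpolation=cv2.INTER_CUBIC); cv2.imwrite("pics/crop2.png",s)
p=np.load("pics/side0_rgb.npy")
s=cv2.resize(p[120:310,280:440][:,:,::-1],None,fx=3,fy=3,interpolation=cv2.INTER_CUBIC); cv2.imwrite("pics/crop3.png",s)
```

```text
yel 289 mean [0.444  0.2961 0.1415] zpc [0.1364 0.1417 0.1452] rect [444.9 297. ] [89.4 18.6] 16.6 axis deg -163.2
hi1 none
hi2 none
hi3 none
hi4 295 mean [0.4747 0.1506 0.1614] zpc [0.1538 0.1621 0.1659] rect [476.3 150.8] [89.6 18.4] 15.7 axis deg -164.0
hi5 none
hi6 none
hi7 none
hi8 none
hi9 288 mean [0.4594 0.2231 0.1515] zpc [0.1462 0.152  0.1561] rect [460.9 223.9] [90.8 18.3] 20.7 axis deg -159.3
hi10 none
hi11 none
hi12 none
hi13 289 mean [0.444  0.2961 0.1415] zpc [0.1364 0.1417 0.1452] rect [444.9 297. ] [89.4 18.6] 16.6 axis deg -163.2
hi14 none
hi15 none
hi16 none
hi17 none
hi18 none
hi19 none
hi20 none
hi21 none
hi22 none
hi23 none
hi24 none
hi25 none
hi26 none
hi27 none
hi28 none
hi29 none
standtop 2063 mean [0.4596 0.2222 0.0697] zpc [0.0661 0.0696 0.0733] rect [461. 224.] [ 85.8 224.9] 12.0 axis deg 102.2
bedtop 5948 mean [ 0.5062 -0.1799  0.0838] zpc [0.0808 0.0838 0.0871] rect [ 507.3 -250.9] [420.5 170.9] 88.3 axis deg 83.4
board 5351 mean [ 0.4773 -0.1946  0.0238] zpc [0.0135 0.0183 0.0481] rect [ 507.8 -244.6] [503.3 241.5] 88.3 axis deg 81.1
key top [(0.85, [245.8, 258.4]), (0.76, [234.2, 311.8]), (0.68, [296.5, 301.9])]
key side [(0.93, [296.1, 382.2]), (0.84, [257.6, 386.1]), (0.83, [275.8, 333.7])]
key_grip top [(0.79, [298.3, 244.6]), (0.58, [294.5, 302.3]), (0.5, [236.4, 279.8])]
key_grip side [(0.89, [228.1, 392.7]), (0.85, [265.5, 386.7]), (0.71, [229.4, 336.7])]
bolt_mid top [(0.81, [209.8, 402.4])]
bolt_mid side [(0.66, [174.4, 329.8])]
recess_level top [(0.8, [213.9, 403.8]), (0.44, [136.0, 452.2])]
recess_level side [(0.77, [177.0, 331.6])]
stand top []
stand side [(0.8, [261.1, 332.2]), (0.21, [230.8, 335.1]), (0.2, [163.1, 286.5])]
press top [(0.72, [219.4, 455.4])]
press side [(0.63, [171.6, 344.9])]
```

View pics/crop1.png

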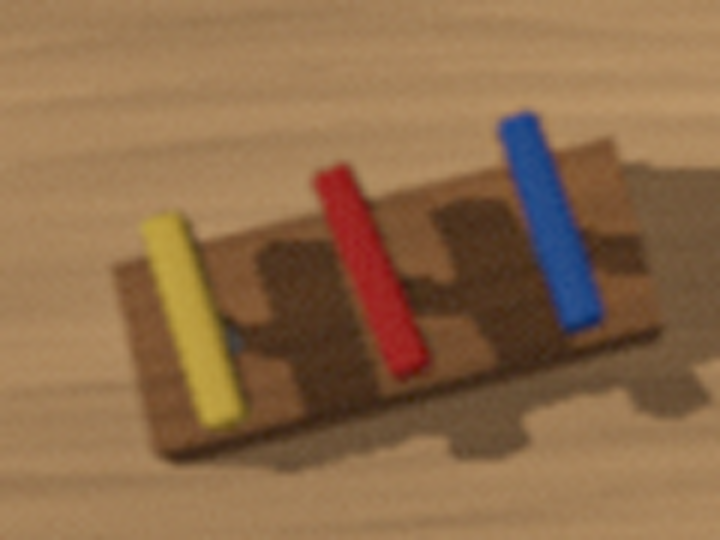

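View pics/crop2.png

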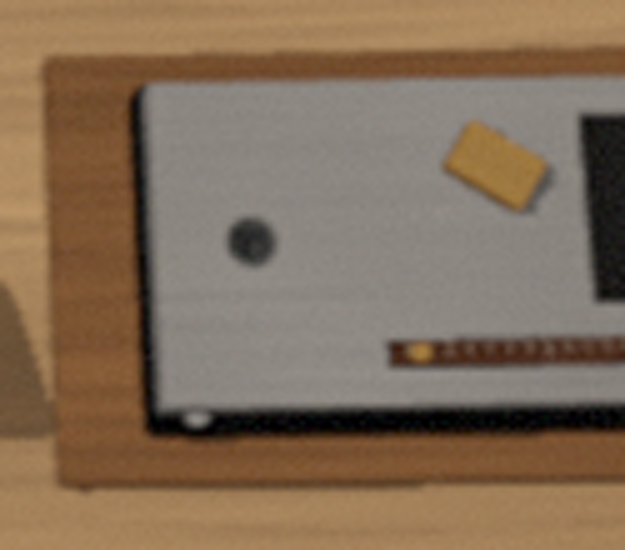

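View pics/crop3.png

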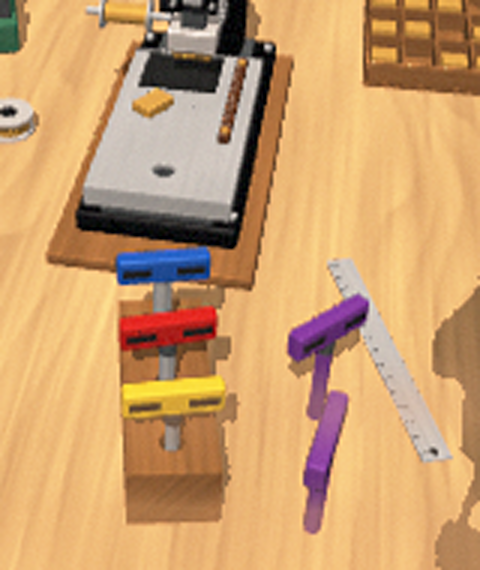

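Crops confirm: the red key stands in the stand's middle hole, handle top measured at 0.152 m (expected 0.153), and stand and board sizes fit the given ones. Now the recess and board more exactly.

```bash
python3 - <<'E'
from h import *
import glob
for cam,(r0,r1,c0,c1) in (("top",(203,223,394,416)),("side",(168,184,322,342))):
    p=np.load(f"pics/{cam}0_rgb.npy"); g=cv2.cvtColor(p,cv2.COLOR_RGB2GRAY)[r0:r1,c0:c1].astype(float)
    bg=np.median(g); w=np.clip(bg-15-g,0,None)
    n,l,s,cc=cv2.connectedComponentsWithStats((w>0).astype(np.uint8)); k=1+np.argmax(s[1:,4]); w*=l==k
    v,u=np.mgrid[r0:r1,c0:c1]; rc=(w*v).sum()/w.sum(); cc=(w*u).sum()/w.sum()
    m=(l==k); print(cam,"bg",bg,"px",rc,cc,"area",m.sum(),"unw",v[m].mean(),u[m].mean())
    for z in (.084,.078): print(z,atz(cam,rc,cc,z).round(4), atz(cam,v[m].mean(),u[m].mean(),z).round(4))
# detectors
for cam,px in(("top",(209.8,402.4)),("side",(174.4,329.8))): print("bolt_mid",cam,atz(cam,*px,.084).round(4))
for cam,px in(("top",(213.9,403.8)),("side",(177,331.6))): print("recess",cam,atz(cam,*px,.078).round(4))
# board & bed edges with depth from both cams
for cam in("top","side"):
    d=np.load(f"pics/{cam}0.npy"); C=cloud(cam,d); z=C[...,2]; X=C[(d>0)]
    for nm,lo,hi in(("bed",.079,.089),):
        m=(d>0)&(z>lo)&(z<hi)&(C[...,0]>.35)&(C[...,0]<.68)&(C[...,1]>-.55)&(C[...,1]<.08)
        m=cv2.morphologyEx(m.astype(np.uint8),cv2.MORPH_OPEN,np.ones((3,3)))>0
        Y=C[m]; print(cam,nm,len(Y),np.median(Y[:,2]).round(4),[np.round(a,1) for a in cv2.minAreaRect((Y[:,:2]*1000).astype(np.float32))])
E
python3 - <<'E'
from cell import robot
import numpy as np
for i in range(3):
    robot.read_camera("top"); s=robot.observe(); print(s["contact_force"].round(2),s["torque"].round(3))
E
```

```text
top bg 136.0 px 212.87110418521817 404.70658949243096 area 93 unw 212.96774193548387 404.9247311827957
0.084 [ 0.5121 -0.0892  0.084 ] [ 0.5118 -0.0897  0.084 ]
0.078 [ 0.5131 -0.0904  0.078 ] [ 0.5129 -0.0909  0.078 ]
side bg 197.0 px 176.67830423940148 334.0064837905237 area 29 unw 176.3793103448276 334.13793103448273
0.084 [ 0.5115 -0.0867  0.084 ] [ 0.5113 -0.0885  0.084 ]
0.078 [ 0.5126 -0.0948  0.078 ] [ 0.5124 -0.0966  0.078 ]
bolt_mid top [ 0.5204 -0.0839  0.084 ]
bolt_mid side [ 0.528  -0.0976  0.084 ]
recess top [ 0.5105 -0.0878  0.078 ]
recess side [ 0.5206 -0.0915  0.078 ]
top bed 6047 0.0837 [array([ 508.8, -201.1]), array([320.9, 171. ]), np.float64(88.4)]
side bed 1931 0.0844 [array([ 508.9, -199.1]), array([325.3, 170.7]), np.float64(88.4)]
[ 0.06 -0.17 -0.07] [-0.003 -0.015  0.041]
[-0.57 -0.32 -0.28] [ 0.021 -0.014 -0.003]
[-0.72  0.08  0.34] [ 0.021 -0.001  0.015]
```

```bash
cat >> h.py <<'E'
def wrap(a): return (a+np.pi)%(2*np.pi)-np.pi
def go(x,y,z,yaw=None,ref=None):
    """tool-axis shifts from measured pose (or ref=(x,y,z,yaw))"""
    s=robot.observe(); p=s["tool_pos"]; w=s["tool_rot"][2]
    if ref is not None: p=np.array(ref[:3]); w=ref[3]
    dx,dy=x-p[0],y-p[1]
    tx=np.cos(w)*dx+np.sin(w)*dy; ty=np.sin(w)*dx-np.cos(w)*dy
    out=dict(tx=round(tx,4),ty=round(ty,4),tz=round(p[2]-z,4))
    if yaw is not None: out["yaw"]=round(float(wrap(w-yaw)),4)
    return out
def st():
    s=robot.observe(); print("t",round(s["time"],2),"pos",s["tool_pos"].round(4),"rot",s["tool_rot"].round(4),"q1,6",s["qpos"][[0,5]].round(3),"F",s["contact_force"].round(2),"T",s["torque"].round(3),"op",round(s["opening"],4)); return s
E
python3 -c "
from h import *
st();print(go(.4605,.2238,.25,.363+np.pi))"
```

```text
t 0.85 pos [0.16   0.5    0.2267] rot [3.1415 0.     2.8319] q1,6 [ 1.115 -0.146] F [-0.72  0.08  0.34] T [ 0.021 -0.001  0.015] op 0.0918
{'tx': np.float64(-0.3704), 'ty': np.float64(-0.1715), 'tz': np.float64(-0.0233), 'yaw': -0.6727}
```

Emit:
apply_moves(
  plan=[
    {"tx": -0.055,"ty": -0.0255,"tz": -0.005,"yaw": -0.11,"grip": 0},
    {"tx": -0.11,"ty": -0.051,"tz": -0.01,"yaw": -0.22,"grip": 0},
    {"tx": -0.165,"ty": -0.0765,"tz": -0.015,"yaw": -0.33,"grip": 0},
    {"tx": -0.22,"ty": -0.102,"tz": -0.02,"yaw": -0.44,"grip": 0},
    {"tx": -0.275,"ty": -0.1275,"tz": -0.023,"yaw": -0.55,"grip": 0},
    {"tx": -0.33,"ty": -0.153,"tz": -0.023,"yaw": -0.65,"grip": 0},
    {"tx": -0.3704,"ty": -0.1715,"tz": -0.0233,"yaw": -0.6727,"grip": 0},
    {"tx": -0.3704,"ty": -0.1715,"tz": -0.0233,"yaw": -0.6727,"grip": 0},
  ],
  force=20,
)

```text
time: 1.85
tool_pos: [0.4624, 0.2216, 0.2497]
tool_rot: [-3.141, 0.0, -2.783]
contact_force: [0.1, -0.2, 0.6]
opening: 0.0459
```

Emit:
apply_moves(
  plan=[
    {"tx": 0,"ty": 0,"tz": 0.02,"yaw": 0,"grip": 0},
    {"tx": 0,"ty": 0,"tz": 0.05,"yaw": 0,"grip": 0},
    {"tx": 0,"ty": 0,"tz": 0.05,"yaw": 0,"grip": 0},
  ],
)

```text
time: 2.22
tool_pos: [0.4586, 0.2241, 0.1984]
tool_rot: [3.141, -0.005, -2.778]
contact_force: [-0.1, 0.3, 0.4]
opening: 0.0457
```

```bash
python3 -c "
from h import *
for n in ('top','side'):
    p,d=robot.read_camera(n); np.save('pics/%s1.npy'%n,d); np.save('pics/%s1_rgb.npy'%n,p)
    r,c=proj(n,[.4605,.2238,.16]); r=int(min(max(r,70),330)); c=int(c)
    cv2.imwrite('pics/%s1.png'%n,cv2.resize(p[r-70:r+70,c-90:c+90,::-1],None,fx=4,fy=4,interpolation=cv2.INTER_CUBIC))
st(); print(go(.4605,.2238,.119,.363+np.pi))"
```

```text
t 2.33 pos [0.4604 0.2244 0.2008] rot [ 3.1414e+00  6.0000e-04 -2.7780e+00] q1,6 [ 0.304 -1.631] F [ 0.41 -0.09  0.47] T [ 0.089 -0.043  0.032] op 0.0462
{'tx': np.float64(0.0001), 'ty': np.float64(-0.0007), 'tz': np.float64(0.0818), 'yaw': 0.0006}
```

View pics/side1.png

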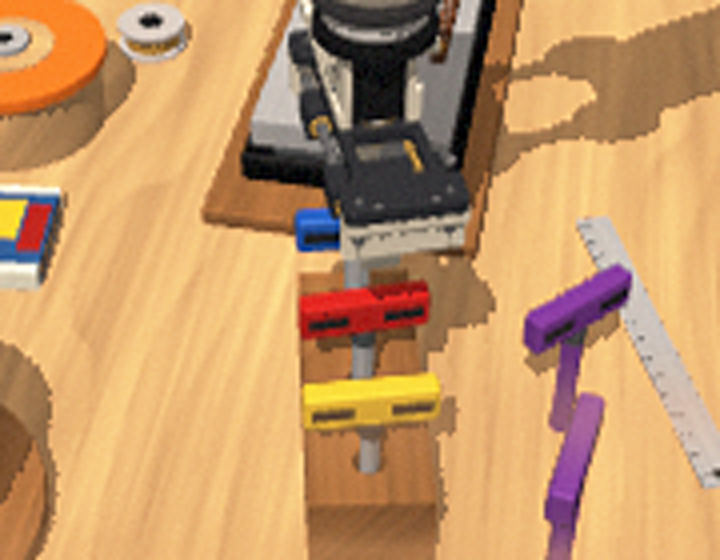

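View pics/top1.png

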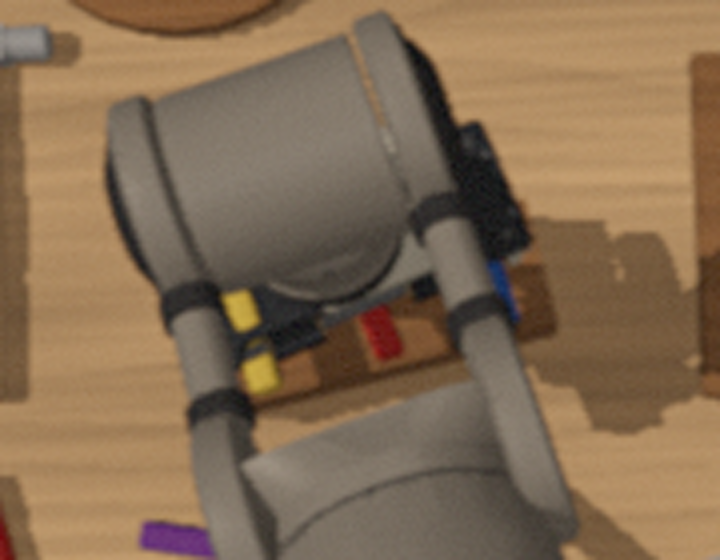

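```bash
python3 -c "
from h import *
r0,c0=proj('side',[.4605,.2238,.16]); r0=int(r0);c0=int(c0)
u=np.array([-np.sin(.363),np.cos(.363),0]); T=np.array([.4604,.2244,.2008])
for nm,X in (('tcp',T),('finger+',T+.032*u),('finger-',T-.032*u),('body+',T+.095*u+[0,0,.066]),('bodyc',T+[0,0,.066]),('blue',[.476,.151,.148])):
    r,c=proj('side',X); print(nm,round(4*(c-c0+90)),round(4*(r-r0+70)))
d=np.load('pics/side1.npy'); C=cloud('side',d)
for (cx,cy) in ((355,265),(355,250),(400,235),(450,240),(400,180),(360,180)):
    print(cx,cy,C[int(cy/4)+r0-70,int(cx/4)+c0-90].round(3))
"
```

```text
tcp 365 239
finger+ 376 271
finger- 355 208
body+ 403 260
bodyc 367 160
blue 357 224
355 265 [0.478 0.159 0.116]
355 250 [0.456 0.315 0.273]
400 235 [0.43  0.303 0.279]
450 240 [0.402 0.295 0.27 ]
400 180 [0.432 0.293 0.31 ]
360 180 [0.455 0.295 0.308]
```

Side view: the white end of the gripper body projects where predicted (403, 260 in the crop), with the red handle centred below the jaws. The geometry agrees, so I descend.

Emit:
apply_moves(
  plan=[
    {"tx": 0,"ty": 0,"tz": 0.03,"yaw": 0,"grip": 0},
    {"tx": 0,"ty": 0,"tz": 0.06,"yaw": 0,"grip": 0},
    {"tx": 0,"ty": 0,"tz": 0.082,"yaw": 0,"grip": 0},
    {"tx": 0,"ty": 0,"tz": 0.082,"yaw": 0,"grip": 0},
  ],
)

```text
time: 2.82
tool_pos: [0.4602, 0.224, 0.118]
tool_rot: [3.141, -0.001, -2.778]
contact_force: [0.6, -0.1, 1.4]
opening: 0.0459
```

Emit:
apply_moves(
  plan=[
    {"tx": 0,"ty": 0,"tz": 0,"yaw": 0,"grip": -0.4},
    {"tx": 0,"ty": 0,"tz": 0,"yaw": 0,"grip": -0.7},
    {"tx": 0,"ty": 0,"tz": 0,"yaw": 0,"grip": -1},
    {"tx": 0,"ty": 0,"tz": 0,"yaw": 0,"grip": -1},
    {"tx": 0,"ty": 0,"tz": 0,"yaw": 0,"grip": -1},
  ],
  force=20,
)

```text
time: 3.45
tool_pos: [0.4609, 0.2241, 0.1187]
tool_rot: [3.141, 0.001, -2.779]
contact_force: [-0.4, 1.3, 6.1]
opening: 0.0182
```

```bash
python3 -c "
from h import *
for n in ('side',):
    p,d=robot.read_camera(n); 
    r,c=proj(n,[.4605,.2238,.14]); r=int(r);c=int(c)
    cv2.imwrite('pics/%s2.png'%n,cv2.resize(p[r-60:r+60,c-80:c+80,::-1],None,fx=4,fy=4,interpolation=cv2.INTER_CUBIC))
st()"
```

```text
t 3.5 pos [0.4609 0.2241 0.1187] rot [ 3.1412e+00  1.5000e-03 -2.7788e+00] q1,6 [ 0.303 -1.631] F [-0.61  1.55  5.77] T [ 0.405  0.264 -0.013] op 0.0181
```

View pics/side2.png

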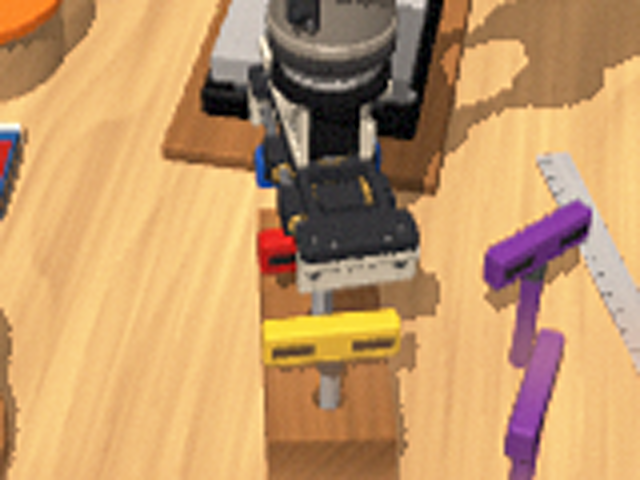

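Emit:
apply_moves(
  plan=[
    {"tx": 0,"ty": 0,"tz": -0.02,"yaw": 0,"grip": -1},
    {"tx": 0,"ty": 0,"tz": -0.045,"yaw": 0,"grip": -1},
    {"tx": 0,"ty": 0,"tz": -0.075,"yaw": 0,"grip": -1},
    {"tx": 0,"ty": 0,"tz": -0.105,"yaw": 0,"grip": -1},
    {"tx": 0,"ty": 0,"tz": -0.14,"yaw": 0,"grip": -1},
    {"tx": 0,"ty": 0,"tz": -0.175,"yaw": 0,"grip": -1},
    {"tx": 0,"ty": 0,"tz": -0.18,"yaw": 0,"grip": -1},
    {"tx": 0,"ty": 0,"tz": -0.18,"yaw": 0,"grip": -1},
  ],
)

```text
time: 4.5
tool_pos: [0.4601, 0.2235, 0.2966]
tool_rot: [3.142, -0.002, -2.779]
contact_force: [-0.6, 0.9, -2.8]
opening: 0.0179
```

```bash
python3 -c "
from h import *
for n in ('side',):
    p,d=robot.read_camera(n); np.save('pics/side3.npy',d);np.save('pics/side3_rgb.npy',p)
    r,c=proj(n,[.4605,.2238,.22]); r=int(max(r,70));c=int(c)
    cv2.imwrite('pics/%s3.png'%n,cv2.resize(p[r-70:r+70,c-80:c+80,::-1],None,fx=4,fy=4,interpolation=cv2.INTER_CUBIC)); print(r,c)
    print(proj(n,[.4609,.2241,.195]),proj(n,[.4609,.2241,.30]))
st(); print(go(.512,-.0895,.30,-2.779))
print(go(.512,-.0895,.30,-.028+np.pi/2*1))
"
```

```text
205 336
(np.float64(213.20386835409946), np.float64(336.043317606486)) (np.float64(181.34408348183078), np.float64(336.90589275318507))
t 4.55 pos [0.4598 0.2235 0.2962] rot [ 3.1414 -0.0032 -2.7787] q1,6 [ 0.302 -1.631] F [-0.37 -0.72 -3.37] T [ 0.009  0.023 -0.017] op 0.0179
{'tx': np.float64(0.0623), 'ty': np.float64(-0.3111), 'tz': np.float64(-0.0038), 'yaw': 0.0003}
{'tx': np.float64(0.0623), 'ty': np.float64(-0.3111), 'tz': np.float64(-0.0038), 'yaw': 1.9617}
```

View pics/side3.png

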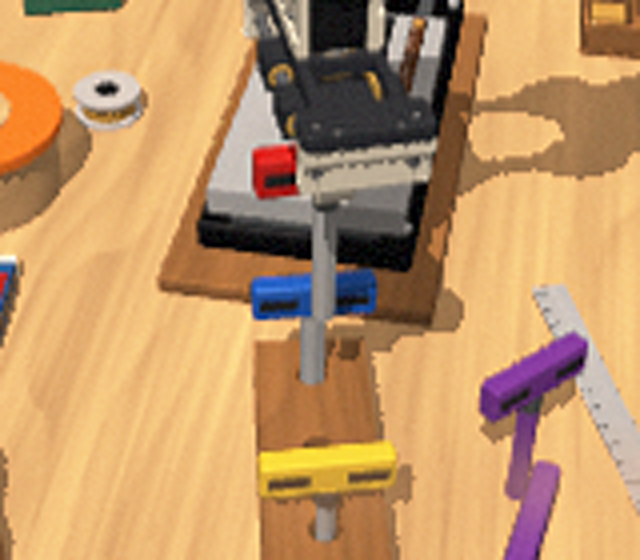

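```bash
python3 -c "
from h import *
d=np.load('pics/side3.npy');C=cloud('side',d);p=np.load('pics/side3_rgb.npy')
for r in range(184,234,3):
    row=[C[r,c] for c in range(330,342)]
    i=np.argmax([x[1] for x in row]); y=C[r,328:344]
    m=np.array([(c,*C[r,c]) for c in range(328,344) if .18<C[r,c][1]<.26 and C[r,c][2]>.15])
    if len(m): print(r,'cols',m[0,0],m[-1,0],len(m),m[:,1:].mean(0).round(4))
    else: print(r,'none',C[r,335].round(3))
"
```

```text
184 cols 334.0 343.0 10 [0.4544 0.2436 0.3073]
187 cols 334.0 339.0 6 [0.461  0.2285 0.2858]
190 cols 334.0 339.0 6 [0.4608 0.2284 0.2763]
193 cols 334.0 339.0 6 [0.4605 0.2291 0.2673]
196 cols 334.0 339.0 6 [0.4603 0.2287 0.2573]
199 cols 334.0 339.0 6 [0.4601 0.229  0.2477]
202 cols 334.0 339.0 6 [0.4599 0.2287 0.2376]
205 cols 334.0 339.0 6 [0.4596 0.2291 0.2279]
208 cols 334.0 339.0 6 [0.4596 0.2281 0.2168]
211 cols 334.0 339.0 6 [0.4592 0.2294 0.2076]
214 cols 334.0 338.0 4 [0.461  0.2291 0.1965]
217 none [0.472 0.158 0.12 ]
220 none [0.472 0.157 0.108]
223 none [0.472 0.156 0.095]
226 none [0.472 0.156 0.082]
229 none [0.471 0.159 0.073]
232 none [0.47  0.169 0.07 ]
```

Depth shows the key hanging vertical in the jaws, with its tip at z≈0.194. The longer-looking shaft in the side view is the blue key behind it. Next, travel over the bed to a probing point beside the recess.

```bash
python3 -c "
from h import *
print(go(.512,-.117,.27,-2.779+.656))
"
```

```text
{'tx': np.float64(0.0721), 'ty': np.float64(-0.3368), 'tz': np.float64(0.0262), 'yaw': -0.6557}
```

Emit:
apply_moves(
  plan=[
    {"tx": 0.01,"ty": -0.046,"tz": 0,"yaw": -0.08,"grip": -1},
    {"tx": 0.02,"ty": -0.094,"tz": 0,"yaw": -0.16,"grip": -1},
    {"tx": 0.03,"ty": -0.142,"tz": 0,"yaw": -0.26,"grip": -1},
    {"tx": 0.04,"ty": -0.19,"tz": 0,"yaw": -0.36,"grip": -1},
    {"tx": 0.05,"ty": -0.238,"tz": 0.005,"yaw": -0.46,"grip": -1},
    {"tx": 0.06,"ty": -0.286,"tz": 0.015,"yaw": -0.56,"grip": -1},
    {"tx": 0.07,"ty": -0.325,"tz": 0.026,"yaw": -0.64,"grip": -1},
    {"tx": 0.0721,"ty": -0.3368,"tz": 0.0262,"yaw": -0.6557,"grip": -1},
  ],
)

```text
time: 5.55
tool_pos: [0.5115, -0.1186, 0.2688]
tool_rot: [3.136, -0.001, -2.125]
contact_force: [-0.0, 0.8, -2.9]
opening: 0.0179
```

Emit:
apply_moves(
  plan=[
    {"tx": 0,"ty": 0,"tz": 0.03,"yaw": 0,"grip": -1},
    {"tx": 0,"ty": 0,"tz": 0.06,"yaw": 0,"grip": -1},
    {"tx": 0,"ty": 0,"tz": 0.072,"yaw": 0,"grip": -1},
    {"tx": 0,"ty": 0,"tz": 0.072,"yaw": 0,"grip": -1},
    {"tx": 0,"ty": 0,"tz": 0.072,"yaw": 0,"grip": -1},
  ],
)

```text
time: 6.18
tool_pos: [0.5134, -0.1167, 0.2009]
tool_rot: [-3.14, 0.001, -2.123]
contact_force: [1.0, 0.0, -3.1]
opening: 0.018
```

```bash
python3 -c "
from h import *
st()
for n in ('top','side'):
    p,d=robot.read_camera(n); np.save('pics/%s4.npy'%n,d);np.save('pics/%s4_rgb.npy'%n,p)
    r,c=proj(n,[.512,-.1,.12]); r=int(max(r,70));c=int(c)
    cv2.imwrite('pics/%s4.png'%n,cv2.resize(p[r-60:r+60,c-80:c+80,::-1],None,fx=4,fy=4,interpolation=cv2.INTER_CUBIC)); print(n,r,c)
d=np.load('pics/side4.npy');C=cloud('side',d)
R,c0=proj('side',[.512,-.117,.13])
for r in range(int(R)-25,int(R)+22,3):
    m=np.array([(c,*C[r,c]) for c in range(int(c0)-12,int(c0)+12) if -.135<C[r,c][1]<-.09 and C[r,c][2]>.09])
    if len(m): print(r,'cols',m[0,0],m[-1,0],len(m),m[:,1:].mean(0).round(4))
st()
"
```

```text
t 6.17 pos [ 0.5134 -0.1167  0.2009] rot [-3.1397e+00  5.0000e-04 -2.1227e+00] q1,6 [-0.369 -2.959] F [ 0.96  0.03 -3.12] T [ 0.072  0.058 -0.013] op 0.018
top 210 411
side 165 334
135 cols 328.0 344.0 17 [ 0.5107 -0.1067  0.2373]
138 cols 326.0 343.0 14 [ 0.5084 -0.0978  0.2315]
141 cols 334.0 343.0 10 [ 0.5013 -0.1025  0.2183]
144 cols 333.0 338.0 6 [ 0.5107 -0.1004  0.2073]
147 cols 333.0 337.0 5 [ 0.5136 -0.111   0.189 ]
150 cols 333.0 337.0 5 [ 0.5134 -0.1113  0.1771]
153 cols 333.0 337.0 5 [ 0.5133 -0.1121  0.1647]
156 cols 333.0 337.0 5 [ 0.5128 -0.1104  0.1538]
159 cols 333.0 337.0 5 [ 0.5131 -0.1141  0.1392]
162 cols 333.0 337.0 5 [ 0.5124 -0.1109  0.129 ]
165 cols 333.0 336.0 4 [ 0.5138 -0.1099  0.117 ]
168 cols 333.0 336.0 4 [ 0.5137 -0.1106  0.104 ]
t 6.28 pos [ 0.5133 -0.1168  0.201 ] rot [-3.1395e+00  5.0000e-04 -2.1228e+00] q1,6 [-0.369 -2.959] F [ 0.14  0.4  -2.83] T [ 0.089  0.058 -0.032] op 0.0182
```

View pics/side4.png

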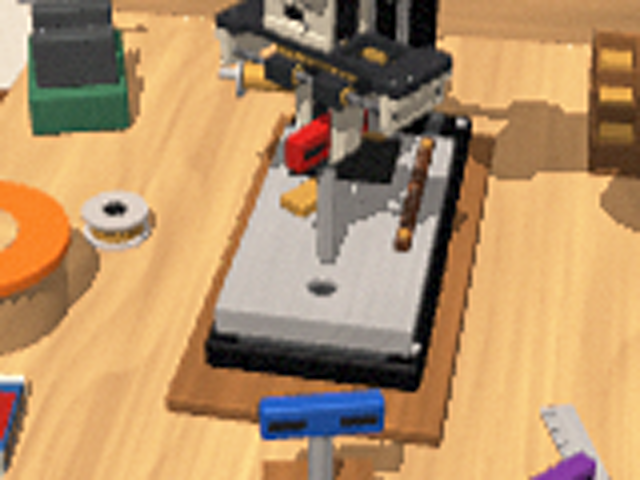

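View pics/top4.png

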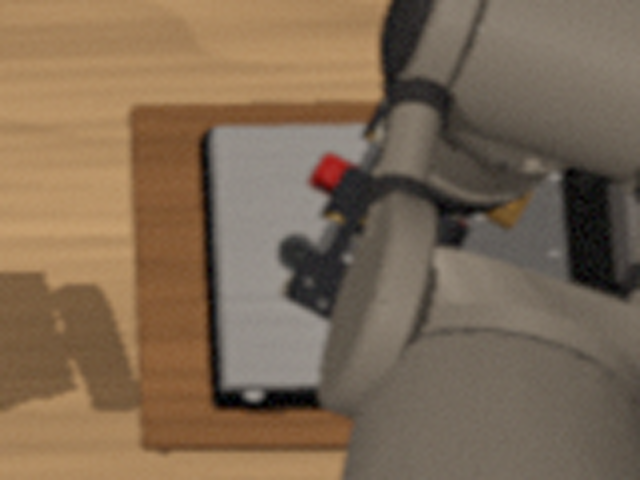

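Emit:
apply_moves(
  plan=[
    {"tx": 0,"ty": 0,"tz": 0.006,"yaw": 0,"grip": -1},
    {"tx": 0,"ty": 0,"tz": 0.011,"yaw": 0,"grip": -1},
    {"tx": 0,"ty": 0,"tz": 0.0115,"yaw": 0,"grip": -1},
    {"tx": 0,"ty": 0,"tz": 0.012,"yaw": 0,"grip": -1},
  ],
)

```text
time: 6.78
tool_pos: [0.5127, -0.1167, 0.1878]
tool_rot: [3.141, 0.0, -2.123]
contact_force: [-0.4, 0.2, -0.4]
opening: 0.0181
```

Emit:
apply_moves(
  plan=[
    {"tx": 0,"ty": 0,"tz": 0.0005,"yaw": 0,"grip": -1},
    {"tx": 0,"ty": 0,"tz": 0.0005,"yaw": 0,"grip": -1},
  ],
)

```text
time: 7.02
tool_pos: [0.5127, -0.1167, 0.1878]
tool_rot: [-3.141, 0.0, -2.123]
contact_force: [-0.5, -0.1, 2.4]
opening: 0.0177
```

```bash
python3 -c "
from h import *
st()"
```

```text
t 7.03 pos [ 0.5127 -0.1167  0.1878] rot [-3.1411e+00  1.0000e-04 -2.1229e+00] q1,6 [-0.37  -2.959] F [-0.55 -0.11  2.38] T [0.147 0.497 0.007] op 0.0177
```

```bash
python3 -c "
from h import *
print(go(.512,-.089,.1918))"
```

```text
{'tx': np.float64(-0.0232), 'ty': np.float64(0.0152), 'tz': np.float64(-0.004)}
```

Emit:
apply_moves(
  plan=[
    {"tx": 0,"ty": 0,"tz": -0.004,"yaw": 0,"grip": -1},
    {"tx": -0.012,"ty": 0.0076,"tz": -0.004,"yaw": 0,"grip": -1},
    {"tx": -0.0232,"ty": 0.0152,"tz": -0.004,"yaw": 0,"grip": -1},
    {"tx": -0.0232,"ty": 0.0152,"tz": -0.003,"yaw": 0,"grip": -1},
    {"tx": -0.0232,"ty": 0.0152,"tz": 0,"yaw": 0,"grip": -1},
    {"tx": -0.0232,"ty": 0.0152,"tz": 0.002,"yaw": 0,"grip": -1},
    {"tx": -0.0232,"ty": 0.0152,"tz": 0.002,"yaw": 0,"grip": -1},
  ],
)

```text
time: 7.9
tool_pos: [0.5118, -0.0892, 0.185]
tool_rot: [3.141, -0.0, -2.123]
contact_force: [-1.5, -1.0, -2.4]
opening: 0.0178
```

```bash
python3 -c "
from h import *
st()"
```

```text
t 7.9 pos [ 0.5118 -0.0892  0.185 ] rot [ 3.1410e+00 -1.0000e-04 -2.1234e+00] q1,6 [-0.32  -2.909] F [-1.47 -0.97 -2.4 ] T [ 0.076  0.117 -0.   ] op 0.0178
```

The tip is about 2.8 mm below the bed top with no push back, so it is inside the recess. I continue down gently.

Emit:
apply_moves(
  plan=[
    {"tx": 0,"ty": 0,"tz": 0.002,"yaw": 0,"grip": -1},
    {"tx": 0,"ty": 0,"tz": 0.003,"yaw": 0,"grip": -1},
    {"tx": 0,"ty": 0,"tz": 0.0035,"yaw": 0,"grip": -1},
    {"tx": 0,"ty": 0,"tz": 0.0035,"yaw": 0,"grip": -1},
  ],
)

```text
time: 8.4
tool_pos: [0.5119, -0.089, 0.1818]
tool_rot: [-3.142, 0.0, -2.123]
contact_force: [-0.3, 0.1, -2.2]
opening: 0.018
```

```bash
python3 -c "
from h import *
st()"
```

```text
t 8.4 pos [ 0.5119 -0.089   0.1818] rot [-3.1416e+00  1.0000e-04 -2.1230e+00] q1,6 [-0.32  -2.909] F [-0.26  0.08 -2.21] T [0.004 0.048 0.023] op 0.018
```

Emit:
apply_moves(
  plan=[
    {"tx": 0,"ty": 0,"tz": 0.0005,"yaw": 0,"grip": -1},
    {"tx": 0,"ty": 0,"tz": 0.001,"yaw": 0,"grip": -1},
    {"tx": 0,"ty": 0,"tz": 0.001,"yaw": 0,"grip": -1},
  ],
)

```text
time: 8.78
tool_pos: [0.5119, -0.0891, 0.1808]
tool_rot: [-3.141, -0.0, -2.123]
contact_force: [-0.5, -0.3, -2.9]
opening: 0.0177
```

```bash
python3 -c "
from h import *
st()"
```

```text
t 8.78 pos [ 0.5119 -0.0891  0.1808] rot [-3.1414e+00 -1.0000e-04 -2.1230e+00] q1,6 [-0.32  -2.909] F [-0.52 -0.33 -2.89] T [-0.069  0.104 -0.015] op 0.0177
```

Emit:
apply_moves(
  plan=[
    {"tx": 0,"ty": 0,"tz": 0.0005,"yaw": 0,"grip": -1},
    {"tx": 0,"ty": 0,"tz": 0.001,"yaw": 0,"grip": -1},
    {"tx": 0,"ty": 0,"tz": 0.0015,"yaw": 0,"grip": -1},
    {"tx": 0,"ty": 0,"tz": 0.0015,"yaw": 0,"grip": -1},
  ],
)

```text
time: 9.28
tool_pos: [0.5121, -0.0891, 0.1799]
tool_rot: [-3.141, 0.0, -2.123]
contact_force: [-1.5, -0.3, 5.9]
opening: 0.018
```

```bash
python3 -c "
from h import *
st()"
```

```text
t 9.28 pos [ 0.5121 -0.0891  0.1799] rot [-3.1406e+00  2.0000e-04 -2.1229e+00] q1,6 [-0.32  -2.909] F [-1.52 -0.34  5.9 ] T [-0.043  0.532  0.042] op 0.018
```

The tip stops about 1.5 mm below head level (0.0761) with about 8 N: the pilot is in the socket and the shoulder rests on the bolt head. I firm the grip, ease off and feel sideways to centre.

Emit:
apply_moves(
  plan=[
    {"tx": 0,"ty": 0,"tz": -0.001,"yaw": 0,"grip": -1},
    {"tx": 0,"ty": 0.001,"tz": -0.001,"yaw": 0,"grip": -1},
    {"tx": 0,"ty": 0.001,"tz": -0.001,"yaw": 0,"grip": -1},
  ],
  force=50,
)

```text
time: 9.65
tool_pos: [0.5114, -0.0887, 0.1802]
tool_rot: [-3.141, 0.0, -2.123]
contact_force: [1.2, -1.9, -0.1]
opening: 0.0181
```

```bash
cat >> h.py <<'E'
def tf():
    s=robot.observe(); w=s["tool_rot"][2]; F=s["contact_force"]; T=s["torque"]; p=s["tool_pos"]
    ax=np.array([[np.cos(w),np.sin(w)],[np.sin(w),-np.cos(w)]])
    print("t",round(s["time"],2),"pos",p.round(4),"yaw",round(w,4),"q6",round(s["qpos"][5],3),"Fx,Fy(tool)",(ax@F[:2]).round(2),"Fz",F[2].round(2),"Tx,Ty(tool)",(ax@T[:2]).round(3),"Tz",T[2].round(3),"xy tool",(ax@p[:2]).round(4),"op",round(s["opening"],4),"tilt",s["tool_rot"][:2].round(4))
E
python3 -c "
from h import *
tf()"
```

```text
t 9.65 pos [ 0.5114 -0.0887  0.1802] yaw -2.123 q6 -2.909 Fx,Fy(tool) [ 0.97 -2.02] Fz -0.14 Tx,Ty(tool) [0.487 0.25 ] Tz -0.005 xy tool [-0.1928 -0.4819] op 0.0181 tilt [-3.1407e+00  1.0000e-04]
```

Emit:
apply_moves(
  plan=[
    {"tx": 0,"ty": 0,"tz": -0.0006,"yaw": 0,"grip": -1},
    {"tx": 0,"ty": 0,"tz": -0.0006,"yaw": 0,"grip": -1},
  ],
)

```text
time: 9.9
tool_pos: [0.511, -0.0885, 0.1806]
tool_rot: [3.141, -0.0, -2.123]
contact_force: [1.4, -1.7, -3.0]
opening: 0.0176
```

```bash
python3 -c "
from h import *
tf()"
```

```text
t 9.9 pos [ 0.511  -0.0885  0.1806] yaw -2.123 q6 -2.909 Fx,Fy(tool) [ 0.7  -2.04] Fz -3.01 Tx,Ty(tool) [0.52  0.311] Tz 0.032 xy tool [-0.1927 -0.4815] op 0.0176 tilt [ 3.1412e+00 -1.0000e-04]
```

Emit:
apply_moves(
  plan=[
    {"tx": 0,"ty": 0.0005,"tz": 0,"yaw": 0,"grip": -1},
    {"tx": 0,"ty": 0.0005,"tz": 0,"yaw": 0,"grip": -1},
  ],
)

```text
time: 10.15
tool_pos: [0.5107, -0.0883, 0.1808]
tool_rot: [-3.141, -0.0, -2.123]
contact_force: [2.0, -3.4, -4.4]
opening: 0.0177
```

```bash
python3 -c "
from h import *
tf()"
```

```text
t 10.15 pos [ 0.5107 -0.0883  0.1808] yaw -2.123 q6 -2.908 Fx,Fy(tool) [ 1.84 -3.5 ] Fz -4.37 Tx,Ty(tool) [0.737 0.424] Tz 0.023 xy tool [-0.1927 -0.4811] op 0.0177 tilt [-3.1413 -0.    ]
```

Emit:
apply_moves(
  plan=[
    {"tx": 0,"ty": -0.002,"tz": 0,"yaw": 0,"grip": -1},
    {"tx": 0,"ty": -0.004,"tz": 0,"yaw": 0,"grip": -1},
    {"tx": 0,"ty": -0.004,"tz": 0,"yaw": 0,"grip": -1},
  ],
)

```text
time: 10.52
tool_pos: [0.5136, -0.0899, 0.1806]
tool_rot: [3.14, 0.0, -2.123]
contact_force: [-1.8, -0.8, -3.2]
opening: 0.018
```

```bash
python3 -c "
from h import *
tf()"
```

```text
t 10.53 pos [ 0.5136 -0.0899  0.1806] yaw -2.123 q6 -2.91 Fx,Fy(tool) [1.67 1.13] Fz -3.18 Tx,Ty(tool) [-0.395  0.194] Tz 0.041 xy tool [-0.1929 -0.4844] op 0.018 tilt [3.1398e+00 1.0000e-04]
```

Emit:
apply_moves(
  plan=[
    {"tx": 0,"ty": -0.001,"tz": 0,"yaw": 0,"grip": -1},
    {"tx": 0,"ty": -0.001,"tz": 0,"yaw": 0,"grip": -1},
  ],
)

```text
time: 10.78
tool_pos: [0.5143, -0.0905, 0.1806]
tool_rot: [3.14, -0.0, -2.123]
contact_force: [-2.2, 0.9, -3.4]
opening: 0.0178
```

```bash
python3 -c "
from h import *
tf()"
```

```text
t 10.78 pos [ 0.5143 -0.0905  0.1806] yaw -2.1229 q6 -2.911 Fx,Fy(tool) [0.35 2.35] Fz -3.44 Tx,Ty(tool) [-0.816  0.345] Tz -0.02 xy tool [-0.1927 -0.4853] op 0.0178 tilt [ 3.1398e+00 -3.0000e-04]
```

Emit:
apply_moves(
  plan=[
    {"tx": 0.0005,"ty": 0.0022,"tz": 0,"yaw": 0,"grip": -1},
    {"tx": 0.0012,"ty": 0.0022,"tz": 0,"yaw": 0,"grip": -1},
    {"tx": 0.0012,"ty": 0.0022,"tz": 0,"yaw": 0,"grip": -1},
  ],
)

```text
time: 11.15
tool_pos: [0.5128, -0.0908, 0.1812]
tool_rot: [-3.14, 0.001, -2.123]
contact_force: [0.8, -0.5, -2.8]
opening: 0.0176
```

```bash
python3 -c "
from h import *
tf()"
```

```text
t 11.15 pos [ 0.5128 -0.0908  0.1812] yaw -2.1231 q6 -2.912 Fx,Fy(tool) [ 0.   -0.99] Fz -2.81 Tx,Ty(tool) [-0.113  0.02 ] Tz 0.048 xy tool [-0.1918 -0.4842] op 0.0176 tilt [-3.1404e+00  5.0000e-04]
```

Emit:
apply_moves(
  plan=[
    {"tx": 0.001,"ty": 0,"tz": 0,"yaw": 0,"grip": -1},
    {"tx": 0.002,"ty": 0,"tz": 0,"yaw": 0,"grip": -1},
    {"tx": 0.002,"ty": 0,"tz": 0,"yaw": 0,"grip": -1},
  ],
)

```text
time: 11.52
tool_pos: [0.5114, -0.0924, 0.1809]
tool_rot: [-3.141, 0.0, -2.123]
contact_force: [-0.2, 0.3, -2.2]
opening: 0.0179
```

```bash
python3 -c "
from h import *
tf()"
```

```text
t 11.53 pos [ 0.5114 -0.0924  0.1809] yaw -2.1231 q6 -2.916 Fx,Fy(tool) [-0.09  0.34] Fz -2.24 Tx,Ty(tool) [-0.125 -0.116] Tz -0.013 xy tool [-0.1897 -0.4838] op 0.0179 tilt [-3.1414e+00  3.0000e-04]
```

Emit:
apply_moves(
  plan=[
    {"tx": 0.001,"ty": 0,"tz": 0,"yaw": 0,"grip": -1},
    {"tx": 0.001,"ty": 0,"tz": 0,"yaw": 0,"grip": -1},
  ],
)

```text
time: 11.78
tool_pos: [0.511, -0.093, 0.181]
tool_rot: [-3.141, 0.001, -2.123]
contact_force: [0.2, 1.8, -3.4]
opening: 0.0177
```

```bash
python3 -c "
from h import *
tf()"
```

```text
t 11.78 pos [ 0.511 -0.093  0.181] yaw -2.1231 q6 -2.918 Fx,Fy(tool) [-1.65  0.73] Fz -3.39 Tx,Ty(tool) [-0.083 -0.535] Tz 0.032 xy tool [-0.1889 -0.4838] op 0.0177 tilt [-3.1414e+00  8.0000e-04]
```

Emit:
apply_moves(
  plan=[
    {"tx": 0.001,"ty": 0,"tz": 0,"yaw": 0,"grip": -1},
    {"tx": 0.001,"ty": 0,"tz": 0,"yaw": 0,"grip": -1},
  ],
)

```text
time: 12.02
tool_pos: [0.5105, -0.0948, 0.1816]
tool_rot: [-3.14, -0.001, -2.123]
contact_force: [-0.4, -0.7, 2.9]
opening: 0.0175
```

```bash
python3 -c "
from h import *
tf()"
```

```text
t 12.03 pos [ 0.5105 -0.0948  0.1816] yaw -2.1228 q6 -2.92 Fx,Fy(tool) [ 0.82 -0.01] Fz 2.9 Tx,Ty(tool) [-0.017  0.404] Tz 0.049 xy tool [-0.187  -0.4844] op 0.0175 tilt [-3.1399e+00 -9.0000e-04]
```

Emit:
apply_moves(
  plan=[
    {"tx": 0,"ty": 0,"tz": -0.001,"yaw": 0,"grip": -1},
    {"tx": -0.003,"ty": 0.0004,"tz": -0.001,"yaw": 0,"grip": -1},
    {"tx": -0.0041,"ty": 0.0004,"tz": -0.001,"yaw": 0,"grip": -1},
    {"tx": -0.0041,"ty": 0.0004,"tz": 0,"yaw": 0,"grip": -1},
    {"tx": -0.0041,"ty": 0.0004,"tz": 0.0003,"yaw": 0,"grip": -1},
  ],
)

```text
time: 12.65
tool_pos: [0.512, -0.0903, 0.1804]
tool_rot: [3.141, -0.0, -2.123]
contact_force: [0.1, 0.2, -3.0]
opening: 0.0178
```

```bash
python3 -c "
from h import *
tf()"
```

```text
t 12.65 pos [ 0.512  -0.0903  0.1804] yaw -2.1229 q6 -2.912 Fx,Fy(tool) [-0.22  0.05] Fz -3.05 Tx,Ty(tool) [-0.102  0.028] Tz -0.002 xy tool [-0.1917 -0.4833] op 0.0178 tilt [ 3.1411 -0.    ]
```

Emit:
apply_moves(
  plan=[
    {"tx": 0.0006,"ty": 0.001,"tz": 0,"yaw": 0,"grip": -1},
    {"tx": 0.0006,"ty": 0.0015,"tz": 0,"yaw": 0,"grip": -1},
    {"tx": 0.0006,"ty": 0.0015,"tz": 0,"yaw": 0,"grip": -1},
  ],
)

```text
time: 13.02
tool_pos: [0.5105, -0.0901, 0.1806]
tool_rot: [-3.142, 0.0, -2.123]
contact_force: [1.3, 1.6, -2.6]
opening: 0.0178
```

```bash
python3 -c "
from h import *
tf()"
```

```text
t 13.03 pos [ 0.5105 -0.0901  0.1806] yaw -2.123 q6 -2.912 Fx,Fy(tool) [-2.07 -0.27] Fz -2.65 Tx,Ty(tool) [-0.071 -0.011] Tz 0.031 xy tool [-0.1911 -0.4819] op 0.0178 tilt [-3.1415e+00  1.0000e-04]
```

Emit:
apply_moves(
  plan=[
    {"tx": 0,"ty": 0.0007,"tz": 0,"yaw": 0,"grip": -1},
    {"tx": 0,"ty": 0.0007,"tz": 0,"yaw": 0,"grip": -1},
  ],
)

```text
time: 13.28
tool_pos: [0.5101, -0.0898, 0.1807]
tool_rot: [-3.141, 0.0, -2.123]
contact_force: [-0.1, 0.4, -2.8]
opening: 0.0175
```

```bash
python3 -c "
from h import *
tf()"
```

```text
t 13.28 pos [ 0.5101 -0.0898  0.1807] yaw -2.1229 q6 -2.912 Fx,Fy(tool) [-0.26  0.28] Fz -2.76 Tx,Ty(tool) [ 0.193 -0.017] Tz 0.015 xy tool [-0.1911 -0.4814] op 0.0175 tilt [-3.141e+00  1.000e-04]
```

Emit:
apply_moves(
  plan=[
    {"tx": 0,"ty": -0.002,"tz": 0,"yaw": 0,"grip": -1},
    {"tx": 0,"ty": -0.0042,"tz": 0,"yaw": 0,"grip": -1},
    {"tx": 0,"ty": -0.0042,"tz": 0,"yaw": 0,"grip": -1},
  ],
)

```text
time: 13.65
tool_pos: [0.5133, -0.0918, 0.1804]
tool_rot: [3.141, 0.0, -2.123]
contact_force: [-0.4, -0.2, -2.8]
opening: 0.018
```

```bash
python3 -c "
from h import *
tf()"
```

```text
t 13.65 pos [ 0.5133 -0.0918  0.1804] yaw -2.1231 q6 -2.914 Fx,Fy(tool) [0.37 0.29] Fz -2.76 Tx,Ty(tool) [-0.302  0.004] Tz 0.013 xy tool [-0.1911 -0.4852] op 0.018 tilt [3.1406 0.    ]
```

Emit:
apply_moves(
  plan=[
    {"tx": 0,"ty": -0.0006,"tz": 0,"yaw": 0,"grip": -1},
    {"tx": 0,"ty": -0.0006,"tz": 0,"yaw": 0,"grip": -1},
  ],
)

```text
time: 13.9
tool_pos: [0.5136, -0.092, 0.1804]
tool_rot: [3.14, -0.0, -2.123]
contact_force: [-1.6, 1.1, -2.2]
opening: 0.0175
```

```bash
python3 -c "
from h import *
tf()"
```

```text
t 13.9 pos [ 0.5136 -0.092   0.1804] yaw -2.123 q6 -2.914 Fx,Fy(tool) [-0.1   1.97] Fz -2.2 Tx,Ty(tool) [-0.741 -0.048] Tz -0.049 xy tool [-0.1911 -0.4856] op 0.0175 tilt [ 3.1405 -0.    ]
```

Emit:
apply_moves(
  plan=[
    {"tx": -0.0005,"ty": 0.0022,"tz": 0,"yaw": 0,"grip": -1},
    {"tx": -0.0015,"ty": 0.0023,"tz": 0,"yaw": 0,"grip": -1},
    {"tx": -0.0015,"ty": 0.0023,"tz": 0,"yaw": 0,"grip": -1},
  ],
)

```text
time: 14.28
tool_pos: [0.513, -0.0898, 0.1807]
tool_rot: [-3.141, 0.0, -2.123]
contact_force: [-0.6, -0.8, -1.9]
opening: 0.0178
```

```bash
python3 -c "
from h import *
tf()"
```

```text
t 14.28 pos [ 0.513  -0.0898  0.1807] yaw -2.1228 q6 -2.91 Fx,Fy(tool) [1.01 0.09] Fz -1.87 Tx,Ty(tool) [-0.083  0.1  ] Tz 0.0 xy tool [-0.1925 -0.4839] op 0.0178 tilt [-3.1409  0.    ]
```

Emit:
apply_moves(
  plan=[
    {"tx": -0.0006,"ty": 0,"tz": 0,"yaw": 0,"grip": -1},
    {"tx": -0.0006,"ty": 0,"tz": 0,"yaw": 0,"grip": -1},
  ],
)

```text
time: 14.52
tool_pos: [0.5131, -0.0894, 0.1806]
tool_rot: [-3.141, -0.0, -2.123]
contact_force: [-0.1, -1.2, -3.2]
opening: 0.0178
```

```bash
python3 -c "
from h import *
tf()"
```

```text
t 14.53 pos [ 0.5131 -0.0894  0.1806] yaw -2.123 q6 -2.909 Fx,Fy(tool) [ 1.11 -0.57] Fz -3.18 Tx,Ty(tool) [-0.117  0.244] Tz -0.062 xy tool [-0.1931 -0.4838] op 0.0178 tilt [-3.1415e+00 -2.0000e-04]
```

Emit:
apply_moves(
  plan=[
    {"tx": 0.0015,"ty": 0.0004,"tz": 0,"yaw": 0,"grip": -1},
    {"tx": 0.0021,"ty": 0.0004,"tz": 0,"yaw": 0.1,"grip": -1},
    {"tx": 0.0021,"ty": 0.0004,"tz": 0,"yaw": 0.2,"grip": -1},
    {"tx": 0.0021,"ty": 0.0004,"tz": 0.001,"yaw": 0.26,"grip": -1},
    {"tx": 0.0021,"ty": 0.0004,"tz": 0.0015,"yaw": 0.3,"grip": -1},
    {"tx": 0.0021,"ty": 0.0004,"tz": 0.0015,"yaw": 0.34,"grip": -1},
    {"tx": 0.0021,"ty": 0.0004,"tz": 0.0015,"yaw": 0.38,"grip": -1},
  ],
)

```text
time: 15.4
tool_pos: [0.5121, -0.0906, 0.1798]
tool_rot: [-3.141, 0.001, -2.504]
contact_force: [-0.4, 0.8, 1.8]
opening: 0.0175
```

```bash
python3 -c "
from h import *
tf()"
```

```text
t 15.4 pos [ 0.5121 -0.0906  0.1798] yaw -2.5044 q6 -2.532 Fx,Fy(tool) [-0.14  0.92] Fz 1.8 Tx,Ty(tool) [-0.436 -0.064] Tz 0.047 xy tool [-0.3577 -0.3775] op 0.0175 tilt [-3.1411e+00  1.5000e-03]
```

Emit:
apply_moves(
  plan=[
    {"tx": 0,"ty": 0,"tz": 0.0006,"yaw": 0.04,"grip": -1},
    {"tx": 0,"ty": 0,"tz": 0.0006,"yaw": 0.08,"grip": -1},
    {"tx": 0,"ty": 0,"tz": 0.0006,"yaw": 0.12,"grip": -1},
  ],
)

```text
time: 15.78
tool_pos: [0.5123, -0.0906, 0.1796]
tool_rot: [-3.141, 0.002, -2.624]
contact_force: [-0.5, 1.7, 3.9]
opening: 0.0173
```

```bash
python3 -c "
from h import *
tf()"
```

```text
t 15.78 pos [ 0.5123 -0.0906  0.1796] yaw -2.6244 q6 -2.412 Fx,Fy(tool) [-0.44  1.71] Fz 3.86 Tx,Ty(tool) [-0.54  -0.038] Tz 0.063 xy tool [-0.4005 -0.332 ] op 0.0173 tilt [-3.1408e+00  2.1000e-03]
```

Emit:
apply_moves(
  plan=[
    {"tx": 0,"ty": 0,"tz": 0,"yaw": 0.04,"grip": -1},
    {"tx": 0,"ty": 0,"tz": 0,"yaw": 0.08,"grip": -1},
    {"tx": 0,"ty": 0,"tz": 0,"yaw": 0.12,"grip": -1},
  ],
)

```text
time: 16.15
tool_pos: [0.5124, -0.0905, 0.1798]
tool_rot: [-3.141, 0.003, -2.744]
contact_force: [-1.4, 2.0, 5.0]
opening: 0.0175
```

```bash
python3 -c "
from h import *
tf()"
```

```text
t 16.15 pos [ 0.5124 -0.0905  0.1798] yaw -2.7444 q6 -2.292 Fx,Fy(tool) [0.56 2.36] Fz 5.03 Tx,Ty(tool) [-0.571 -0.042] Tz -0.016 xy tool [-0.4375 -0.2817] op 0.0175 tilt [-3.1409e+00  2.7000e-03]
```

Emit:
apply_moves(
  plan=[
    {"tx": 0,"ty": 0.0005,"tz": 0,"yaw": 0,"grip": -1},
    {"tx": 0,"ty": 0.0009,"tz": 0,"yaw": 0,"grip": -1},
    {"tx": 0,"ty": 0.0009,"tz": 0,"yaw": 0,"grip": -1},
  ],
)

```text
time: 16.52
tool_pos: [0.5123, -0.0902, 0.1798]
tool_rot: [-3.14, 0.003, -2.743]
contact_force: [-0.3, 0.3, 5.2]
opening: 0.0177
```

```bash
python3 -c "
from h import *
tf()"
```

```text
t 16.52 pos [ 0.5123 -0.0902  0.1798] yaw -2.7426 q6 -2.292 Fx,Fy(tool) [0.16 0.38] Fz 5.18 Tx,Ty(tool) [-0.06  -0.031] Tz -0.028 xy tool [-0.437  -0.2822] op 0.0177 tilt [-3.1396e+00  2.8000e-03]
```

Emit:
apply_moves(
  plan=[
    {"tx": 0,"ty": 0,"tz": 0,"yaw": 0.04,"grip": -1},
    {"tx": 0,"ty": 0,"tz": 0,"yaw": 0.08,"grip": -1},
    {"tx": 0,"ty": 0,"tz": 0,"yaw": 0.12,"grip": -1},
    {"tx": 0,"ty": 0,"tz": 0,"yaw": 0.16,"grip": -1},
  ],
)

```text
time: 17.02
tool_pos: [0.5122, -0.0899, 0.1797]
tool_rot: [-3.141, 0.003, -2.904]
contact_force: [-0.1, 1.1, 5.7]
opening: 0.018
```

```bash
python3 -c "
from h import *
tf()"
```

```text
t 17.02 pos [ 0.5122 -0.0899  0.1797] yaw -2.904 q6 -2.131 Fx,Fy(tool) [-0.15  1.06] Fz 5.67 Tx,Ty(tool) [-0.395 -0.054] Tz -0.003 xy tool [-0.4767 -0.2079] op 0.018 tilt [-3.1409e+00  2.9000e-03]
```

Emit:
apply_moves(
  plan=[
    {"tx": 0,"ty": 0,"tz": 0,"yaw": 0.04,"grip": -1},
    {"tx": 0,"ty": 0,"tz": 0,"yaw": 0.08,"grip": -1},
    {"tx": 0,"ty": 0,"tz": 0,"yaw": 0.12,"grip": -1},
    {"tx": 0,"ty": 0,"tz": 0,"yaw": 0.16,"grip": -1},
  ],
)

```text
time: 17.52
tool_pos: [0.512, -0.0898, 0.1796]
tool_rot: [-3.142, 0.002, -3.064]
contact_force: [-0.9, 1.8, 4.2]
opening: 0.0174
```

```bash
python3 -c "
from h import *
tf()"
```

```text
t 17.52 pos [ 0.512  -0.0898  0.1796] yaw -3.0641 q6 -1.97 Fx,Fy(tool) [0.73 1.86] Fz 4.18 Tx,Ty(tool) [-0.499  0.082] Tz 0.043 xy tool [-0.5035 -0.1292] op 0.0174 tilt [-3.1416e+00  2.5000e-03]
```

Emit:
apply_moves(
  plan=[
    {"tx": 0,"ty": 0,"tz": -0.0015,"yaw": 0,"grip": -1},
    {"tx": 0,"ty": 0,"tz": -0.0015,"yaw": 0,"grip": -1},
  ],
)

```text
time: 17.77
tool_pos: [0.5113, -0.0901, 0.1799]
tool_rot: [-3.142, 0.0, -3.062]
contact_force: [0.9, 0.2, -1.3]
opening: 0.018
```

```bash
python3 -c "
from h import *
tf()"
```

```text
t 17.77 pos [ 0.5113 -0.0901  0.1799] yaw -3.0621 q6 -1.972 Fx,Fy(tool) [-0.91  0.17] Fz -1.26 Tx,Ty(tool) [-0.026 -0.099] Tz 0.03 xy tool [-0.5026 -0.1304] op 0.018 tilt [-3.1416  0.    ]
```

Emit:
apply_moves(
  plan=[
    {"tx": 0,"ty": 0.001,"tz": 0,"yaw": 0,"grip": -1},
    {"tx": 0,"ty": 0.002,"tz": 0,"yaw": 0,"grip": -1},
    {"tx": 0,"ty": 0.002,"tz": 0,"yaw": 0,"grip": -1},
  ],
)

```text
time: 18.15
tool_pos: [0.511, -0.0878, 0.1801]
tool_rot: [3.141, -0.0, -3.063]
contact_force: [-2.2, -0.7, 1.2]
opening: 0.0177
```

```bash
python3 -c "
from h import *
tf()"
```

```text
t 18.15 pos [ 0.511  -0.0878  0.1801] yaw -3.0628 q6 -1.968 Fx,Fy(tool) [ 2.24 -0.48] Fz 1.2 Tx,Ty(tool) [-0.031  0.292] Tz 0.018 xy tool [-0.5025 -0.1278] op 0.0177 tilt [ 3.1412e+00 -4.0000e-04]
```

Emit:
apply_moves(
  plan=[
    {"tx": 0.0008,"ty": 0,"tz": -0.0004,"yaw": 0,"grip": -1},
    {"tx": 0.0008,"ty": 0.0008,"tz": -0.0004,"yaw": 0,"grip": -1},
    {"tx": 0.0008,"ty": 0.0008,"tz": -0.0004,"yaw": 0,"grip": -1},
  ],
)

```text
time: 18.52
tool_pos: [0.5104, -0.0876, 0.1803]
tool_rot: [-3.141, 0.0, -3.063]
contact_force: [0.9, -2.2, -2.5]
opening: 0.0177
```

```bash
python3 -c "
from h import *
tf()"
```

```text
t 18.52 pos [ 0.5104 -0.0876  0.1803] yaw -3.0629 q6 -1.967 Fx,Fy(tool) [-0.69 -2.31] Fz -2.53 Tx,Ty(tool) [ 0.577 -0.015] Tz 0.004 xy tool [-0.502  -0.1274] op 0.0177 tilt [-3.141e+00  1.000e-04]
```

Emit:
apply_moves(
  plan=[
    {"tx": 0,"ty": -0.002,"tz": 0,"yaw": 0,"grip": -1},
    {"tx": 0,"ty": -0.0038,"tz": 0,"yaw": 0,"grip": -1},
    {"tx": 0,"ty": -0.0038,"tz": 0,"yaw": 0,"grip": -1},
  ],
)

```text
time: 18.9
tool_pos: [0.5105, -0.0911, 0.1803]
tool_rot: [3.141, -0.0, -3.063]
contact_force: [-1.1, 0.2, -2.6]
opening: 0.0178
```

```bash
python3 -c "
from h import *
tf()"
```

```text
t 18.9 pos [ 0.5105 -0.0911  0.1803] yaw -3.0632 q6 -1.974 Fx,Fy(tool) [1.08 0.32] Fz -2.64 Tx,Ty(tool) [-0.029  0.05 ] Tz -0.015 xy tool [-0.5018 -0.1308] op 0.0178 tilt [ 3.1412e+00 -3.0000e-04]
```

Emit:
apply_moves(
  plan=[
    {"tx": 0,"ty": -0.0008,"tz": 0,"yaw": 0,"grip": -1},
    {"tx": 0,"ty": -0.0008,"tz": 0,"yaw": 0,"grip": -1},
  ],
)

```text
time: 19.15
tool_pos: [0.5105, -0.0916, 0.1803]
tool_rot: [3.141, -0.0, -3.063]
contact_force: [-0.6, 1.3, -2.3]
opening: 0.018
```

```bash
python3 -c "
from h import *
tf()"
```

```text
t 19.15 pos [ 0.5105 -0.0916  0.1803] yaw -3.063 q6 -1.975 Fx,Fy(tool) [0.47 1.33] Fz -2.35 Tx,Ty(tool) [-0.303  0.051] Tz -0.013 xy tool [-0.5018 -0.1314] op 0.018 tilt [ 3.141e+00 -3.000e-04]
```

Emit:
apply_moves(
  plan=[
    {"tx": 0.0003,"ty": 0.0019,"tz": 0,"yaw": 0,"grip": -1},
    {"tx": 0.0012,"ty": 0.0019,"tz": 0,"yaw": 0,"grip": -1},
    {"tx": 0.0012,"ty": 0.0019,"tz": 0,"yaw": 0,"grip": -1},
  ],
)

```text
time: 19.52
tool_pos: [0.5094, -0.0901, 0.1805]
tool_rot: [-3.142, 0.0, -3.063]
contact_force: [-0.6, -0.1, -2.3]
opening: 0.0176
```

```bash
python3 -c "
from h import *
tf()"
```

```text
t 19.52 pos [ 0.5094 -0.0901  0.1805] yaw -3.063 q6 -1.973 Fx,Fy(tool) [ 0.56 -0.07] Fz -2.27 Tx,Ty(tool) [-0.063 -0.067] Tz 0.0 xy tool [-0.5008 -0.1298] op 0.0176 tilt [-3.1416e+00  3.0000e-04]
```

Emit:
apply_moves(
  plan=[
    {"tx": 0.0008,"ty": 0,"tz": 0,"yaw": 0,"grip": -1},
    {"tx": 0.0008,"ty": 0,"tz": 0,"yaw": 0,"grip": -1},
  ],
)

```text
time: 19.77
tool_pos: [0.5089, -0.0901, 0.1805]
tool_rot: [-3.142, 0.001, -3.063]
contact_force: [1.7, 0.2, -3.2]
opening: 0.0176
```

```bash
python3 -c "
from h import *
tf()"
```

```text
t 19.77 pos [ 0.5089 -0.0901  0.1805] yaw -3.0631 q6 -1.973 Fx,Fy(tool) [-1.7   0.11] Fz -3.16 Tx,Ty(tool) [-0.144 -0.365] Tz 0.037 xy tool [-0.5002 -0.1298] op 0.0176 tilt [-3.1416e+00  9.0000e-04]
```

Emit:
apply_moves(
  plan=[
    {"tx": -0.0015,"ty": 0.0002,"tz": 0,"yaw": 0,"grip": -1},
    {"tx": -0.0032,"ty": 0.0002,"tz": 0,"yaw": 0,"grip": -1},
    {"tx": -0.0032,"ty": 0.0002,"tz": 0,"yaw": 0,"grip": -1},
  ],
)

```text
time: 20.15
tool_pos: [0.5117, -0.0897, 0.1803]
tool_rot: [3.142, -0.0, -3.063]
contact_force: [-0.6, -0.3, -2.6]
opening: 0.0177
```

```bash
python3 -c "
from h import *
tf()"
```

```text
t 20.15 pos [ 0.5117 -0.0897  0.1803] yaw -3.0629 q6 -1.971 Fx,Fy(tool) [ 0.58 -0.28] Fz -2.65 Tx,Ty(tool) [-0.049  0.05 ] Tz 0.009 xy tool [-0.5031 -0.1296] op 0.0177 tilt [ 3.1415e+00 -3.0000e-04]
```

Emit:
apply_moves(
  plan=[
    {"tx": -0.0006,"ty": 0,"tz": 0,"yaw": 0,"grip": -1},
    {"tx": -0.0006,"ty": 0,"tz": 0,"yaw": 0,"grip": -1},
  ],
)

```text
time: 20.4
tool_pos: [0.5123, -0.0896, 0.1804]
tool_rot: [3.141, -0.0, -3.063]
contact_force: [0.1, -0.8, -3.0]
opening: 0.018
```

```bash
python3 -c "
from h import *
tf()"
```

```text
t 20.4 pos [ 0.5123 -0.0896  0.1804] yaw -3.063 q6 -1.97 Fx,Fy(tool) [-0.03 -0.79] Fz -2.99 Tx,Ty(tool) [-0.011  0.046] Tz -0.045 xy tool [-0.5037 -0.1296] op 0.018 tilt [ 3.1415e+00 -1.0000e-04]
```

Emit:
apply_moves(
  plan=[
    {"tx": -0.0007,"ty": 0,"tz": 0,"yaw": 0,"grip": -1},
    {"tx": -0.0007,"ty": 0,"tz": 0,"yaw": 0,"grip": -1},
  ],
)

```text
time: 20.65
tool_pos: [0.5129, -0.0895, 0.1804]
tool_rot: [3.141, -0.0, -3.063]
contact_force: [-0.3, -0.8, -1.9]
opening: 0.0176
```

```bash
python3 -c "
from h import *
tf()"
```

```text
t 20.65 pos [ 0.5129 -0.0895  0.1804] yaw -3.063 q6 -1.97 Fx,Fy(tool) [ 0.39 -0.75] Fz -1.88 Tx,Ty(tool) [-0.038  0.166] Tz -0.008 xy tool [-0.5043 -0.1296] op 0.0176 tilt [ 3.1414e+00 -3.0000e-04]
```

Fits from two key angles agree: bolt axis near (0.5126, −0.0897), with the key tip 1.5 mm off the tool axis along tool −x. I now sweep yaw with the tip kept on that axis.

```bash
cat >> h.py <<'E'
P=np.array([.5126,-.0897]); EX=-.0015
def tcp_for(w,P=P,ex=EX): return P-ex*np.array([np.cos(w),np.sin(w)])
def sweep(dyaws,z,P=P,ex=EX):
    s=robot.observe(); w0=s["tool_rot"][2]
    for d in dyaws:
        w=w0-d; c=tcp_for(w,P,ex); r=go(c[0],c[1],z,w); print({k:float(v) for k,v in r.items()})
E
python3 -c "
from h import *
sweep([0,-.06,-.12,-.18,-.24,-.3],.1785)"
```

```text
{'tx': 0.0018, 'ty': -0.0001, 'tz': 0.0019, 'yaw': 0.0}
{'tx': 0.0018, 'ty': -0.0002, 'tz': 0.0019, 'yaw': -0.06}
{'tx': 0.0018, 'ty': -0.0003, 'tz': 0.0019, 'yaw': -0.12}
{'tx': 0.0018, 'ty': -0.0004, 'tz': 0.0019, 'yaw': -0.18}
{'tx': 0.0018, 'ty': -0.0005, 'tz': 0.0019, 'yaw': -0.24}
{'tx': 0.0018, 'ty': -0.0006, 'tz': 0.0019, 'yaw': -0.3}
```

Emit:
apply_moves(
  plan=[
    {"tx": 0.0019,"ty": -0.0001,"tz": 0,"yaw": 0,"grip": -1},
    {"tx": 0.0019,"ty": -0.0001,"tz": 0.0017,"yaw": 0,"grip": -1},
    {"tx": 0.0019,"ty": -0.0002,"tz": 0.0019,"yaw": -0.05,"grip": -1},
    {"tx": 0.0019,"ty": -0.0003,"tz": 0.0019,"yaw": -0.1,"grip": -1},
    {"tx": 0.0018,"ty": -0.0003,"tz": 0.0019,"yaw": -0.15,"grip": -1},
  ],
)

```text
time: 21.28
tool_pos: [0.5113, -0.0901, 0.1784]
tool_rot: [3.142, 0.0, -2.911]
contact_force: [-0.1, 0.0, -3.1]
opening: 0.0175
```

```bash
python3 -c "
from h import *
tf()"
```

```text
t 21.27 pos [ 0.5113 -0.0901  0.1784] yaw -2.9114 q6 -2.123 Fx,Fy(tool) [0.13 0.04] Fz -3.05 Tx,Ty(tool) [-0.05   0.026] Tz -0.026 xy tool [-0.4772 -0.2043] op 0.0175 tilt [3.1416e+00 1.0000e-04]
```

Emit:
apply_moves(
  plan=[
    {"tx": 0,"ty": -0.0001,"tz": 0,"yaw": -0.05,"grip": -1},
    {"tx": 0,"ty": -0.0002,"tz": 0,"yaw": -0.1,"grip": -1},
    {"tx": 0,"ty": -0.0002,"tz": 0,"yaw": -0.15,"grip": -1},
  ],
)

```text
time: 21.65
tool_pos: [0.5113, -0.0902, 0.1784]
tool_rot: [3.142, 0.0, -2.761]
contact_force: [0.4, 0.8, -2.2]
opening: 0.0176
```

```bash
python3 -c "
from h import *
tf()"
```

```text
t 21.65 pos [ 0.5113 -0.0902  0.1784] yaw -2.7614 q6 -2.273 Fx,Fy(tool) [-0.62  0.59] Fz -2.24 Tx,Ty(tool) [-0.033  0.036] Tz 0.026 xy tool [-0.4413 -0.2735] op 0.0176 tilt [3.1416e+00 1.0000e-04]
```

No push back at 0.1784 (tip at 0.0746): the hex has dropped in. I lower it gently to seat.

Emit:
apply_moves(
  plan=[
    {"tx": 0,"ty": 0,"tz": 0.0015,"yaw": 0,"grip": -1},
    {"tx": 0,"ty": 0,"tz": 0.003,"yaw": 0,"grip": -1},
    {"tx": 0,"ty": 0,"tz": 0.003,"yaw": 0,"grip": -1},
  ],
)

```text
time: 22.02
tool_pos: [0.5112, -0.0901, 0.1753]
tool_rot: [3.141, -0.0, -2.764]
contact_force: [1.4, -0.4, -1.7]
opening: 0.0177
```

```bash
python3 -c "
from h import *
tf()"
```

```text
t 22.02 pos [ 0.5112 -0.0901  0.1753] yaw -2.7636 q6 -2.271 Fx,Fy(tool) [-1.16 -0.94] Fz -1.73 Tx,Ty(tool) [-0.068 -0.031] Tz 0.01 xy tool [-0.4418 -0.2725] op 0.0177 tilt [ 3.1412e+00 -2.0000e-04]
```

Emit:
apply_moves(
  plan=[
    {"tx": 0,"ty": 0,"tz": 0.0015,"yaw": 0,"grip": -1},
    {"tx": 0,"ty": 0,"tz": 0.003,"yaw": 0,"grip": -1},
    {"tx": 0,"ty": 0,"tz": 0.0045,"yaw": 0,"grip": -1},
    {"tx": 0,"ty": 0,"tz": 0.0045,"yaw": 0,"grip": -1},
  ],
)

```text
time: 22.52
tool_pos: [0.5112, -0.0901, 0.1709]
tool_rot: [3.141, -0.0, -2.763]
contact_force: [0.3, -1.2, -3.0]
opening: 0.0181
```

```bash
python3 -c "
from h import *
tf()"
```

```text
t 22.52 pos [ 0.5112 -0.0901  0.1709] yaw -2.763 q6 -2.272 Fx,Fy(tool) [ 0.18 -1.2 ] Fz -3.01 Tx,Ty(tool) [-0.057  0.026] Tz -0.045 xy tool [-0.4417 -0.2727] op 0.0181 tilt [ 3.1413e+00 -2.0000e-04]
```

```bash
python3 -c "
from h import *
sweep([0,.1,.2,.3,.4,.5,.6,.7,.8],.1709)"
```

```text
{'tx': 0.0001, 'ty': -0.0001, 'tz': -0.0, 'yaw': 0.0}
{'tx': 0.0, 'ty': 0.0001, 'tz': -0.0, 'yaw': 0.1}
{'tx': 0.0, 'ty': 0.0002, 'tz': -0.0, 'yaw': 0.2}
{'tx': -0.0, 'ty': 0.0003, 'tz': -0.0, 'yaw': 0.3}
{'tx': -0.0001, 'ty': 0.0005, 'tz': -0.0, 'yaw': 0.4}
{'tx': -0.0001, 'ty': 0.0006, 'tz': -0.0, 'yaw': 0.5}
{'tx': -0.0002, 'ty': 0.0008, 'tz': -0.0, 'yaw': 0.6}
{'tx': -0.0003, 'ty': 0.0009, 'tz': -0.0, 'yaw': 0.7}
{'tx': -0.0004, 'ty': 0.001, 'tz': -0.0, 'yaw': 0.8}
```

Emit:
apply_moves(
  plan=[
    {"tx": 0,"ty": 0,"tz": 0,"yaw": 0.05,"grip": -1},
    {"tx": 0,"ty": 0.0001,"tz": 0,"yaw": 0.12,"grip": -1},
    {"tx": 0,"ty": 0.0002,"tz": 0,"yaw": 0.2,"grip": -1},
    {"tx": 0,"ty": 0.0003,"tz": 0,"yaw": 0.28,"grip": -1},
  ],
  force=10,
)

```text
time: 23.02
tool_pos: [0.5111, -0.0899, 0.171]
tool_rot: [3.141, -0.0, -3.046]
contact_force: [-0.9, -0.1, -3.2]
opening: 0.0182
```

```bash
python3 -c "
from h import *
tf()"
```

```text
t 23.02 pos [ 0.5111 -0.0899  0.171 ] yaw -3.0456 q6 -1.989 Fx,Fy(tool) [ 0.95 -0.01] Fz -3.22 Tx,Ty(tool) [-0.096  0.007] Tz 0.123 xy tool [-0.5002 -0.1384] op 0.0182 tilt [ 3.1414e+00 -1.0000e-04]
```

```bash
python3 -c "
from h import *
sweep([0,.4,.8],.1709)"
```

```text
{'tx': 0.0, 'ty': 0.0, 'tz': 0.0001, 'yaw': 0.0}
{'tx': -0.0001, 'ty': 0.0006, 'tz': 0.0001, 'yaw': 0.4}
{'tx': -0.0004, 'ty': 0.0011, 'tz': 0.0001, 'yaw': 0.8}
```

Emit:
apply_moves(
  plan=[
    {"tx": 0,"ty": 0.0001,"tz": 0,"yaw": 0.09,"grip": -1},
    {"tx": 0,"ty": 0.0003,"tz": 0,"yaw": 0.18,"grip": -1},
    {"tx": -0.0001,"ty": 0.0004,"tz": 0,"yaw": 0.27,"grip": -1},
    {"tx": -0.0001,"ty": 0.0005,"tz": 0,"yaw": 0.36,"grip": -1},
    {"tx": -0.0001,"ty": 0.0007,"tz": 0,"yaw": 0.45,"grip": -1},
    {"tx": -0.0002,"ty": 0.0008,"tz": 0,"yaw": 0.54,"grip": -1},
    {"tx": -0.0003,"ty": 0.0009,"tz": 0,"yaw": 0.63,"grip": -1},
    {"tx": -0.0003,"ty": 0.001,"tz": 0,"yaw": 0.72,"grip": -1},
  ],
)

```text
time: 24.02
tool_pos: [0.5114, -0.0889, 0.171]
tool_rot: [-3.142, -0.0, 2.517]
contact_force: [0.1, -0.2, -2.6]
opening: 0.0178
```

```bash
python3 -c "
from h import *
tf(); sweep([0,.4,.8],.1708)"
```

```text
t 24.02 pos [ 0.5114 -0.0889  0.171 ] yaw 2.5175 q6 -1.267 Fx,Fy(tool) [-0.2  -0.12] Fz -2.61 Tx,Ty(tool) [ 0.014 -0.009] Tz 0.111 xy tool [-0.4669  0.2267] op 0.0178 tilt [-3.1416 -0.    ]
{'tx': 0.0, 'ty': 0.0001, 'tz': 0.0002, 'yaw': 0.0}
{'tx': -0.0001, 'ty': 0.0007, 'tz': 0.0002, 'yaw': 0.4}
{'tx': -0.0004, 'ty': 0.0012, 'tz': 0.0002, 'yaw': 0.8}
```

Steady ~0.11 N m of drag, no side load, 18 mm opening: the bolt is turning. Continue.

Emit:
apply_moves(
  plan=[
    {"tx": 0,"ty": 0.0002,"tz": 0,"yaw": 0.09,"grip": -1},
    {"tx": 0,"ty": 0.0003,"tz": 0,"yaw": 0.18,"grip": -1},
    {"tx": -0.0001,"ty": 0.0005,"tz": 0,"yaw": 0.27,"grip": -1},
    {"tx": -0.0001,"ty": 0.0006,"tz": 0,"yaw": 0.36,"grip": -1},
    {"tx": -0.0001,"ty": 0.0007,"tz": 0,"yaw": 0.45,"grip": -1},
    {"tx": -0.0002,"ty": 0.0008,"tz": 0,"yaw": 0.54,"grip": -1},
    {"tx": -0.0003,"ty": 0.001,"tz": 0,"yaw": 0.63,"grip": -1},
    {"tx": -0.0003,"ty": 0.0011,"tz": 0,"yaw": 0.7,"grip": -1},
  ],
)

```text
time: 25.02
tool_pos: [0.5122, -0.0883, 0.171]
tool_rot: [-3.141, 0.0, 1.818]
contact_force: [0.3, -0.6, -2.4]
opening: 0.0177
```

```bash
python3 -c "
from h import *
tf(); sweep([0,.2,.4,.8],.1708)"
```

```text
t 25.02 pos [ 0.5122 -0.0883  0.171 ] yaw 1.8179 q6 -0.565 Fx,Fy(tool) [-0.61  0.12] Fz -2.42 Tx,Ty(tool) [ 0.197 -0.124] Tz 0.098 xy tool [-0.2109  0.475 ] op 0.0177 tilt [-3.1413e+00  2.0000e-04]
{'tx': 0.0, 'ty': 0.0001, 'tz': 0.0002, 'yaw': 0.0}
{'tx': 0.0, 'ty': 0.0004, 'tz': 0.0002, 'yaw': 0.2}
{'tx': -0.0001, 'ty': 0.0007, 'tz': 0.0002, 'yaw': 0.4}
{'tx': -0.0004, 'ty': 0.0012, 'tz': 0.0002, 'yaw': 0.8}
```

Emit:
apply_moves(
  plan=[
    {"tx": 0,"ty": 0.0001,"tz": 0,"yaw": 0.08,"grip": -1},
    {"tx": 0,"ty": 0.0003,"tz": 0,"yaw": 0.16,"grip": -1},
    {"tx": -0.0001,"ty": 0.0004,"tz": 0,"yaw": 0.24,"grip": -1},
    {"tx": -0.0001,"ty": 0.0005,"tz": 0,"yaw": 0.31,"grip": -1},
    {"tx": -0.0001,"ty": 0.0006,"tz": 0,"yaw": 0.38,"grip": -1},
    {"tx": -0.0002,"ty": 0.0007,"tz": 0,"yaw": 0.44,"grip": -1},
    {"tx": -0.0002,"ty": 0.0008,"tz": 0,"yaw": 0.5,"grip": -1},
  ],
)

```text
time: 25.9
tool_pos: [0.5129, -0.0883, 0.171]
tool_rot: [-3.141, 0.0, 1.318]
contact_force: [-0.3, 0.5, -2.6]
opening: 0.0177
```

```bash
python3 -c "
from h import *
tf(); sweep([0,.1,.2,.4],.1708)"
```

```text
t 25.9 pos [ 0.5129 -0.0883  0.171 ] yaw 1.3184 q6 -0.065 Fx,Fy(tool) [ 0.37 -0.4 ] Fz -2.56 Tx,Ty(tool) [ 0.167 -0.317] Tz 0.035 xy tool [0.0426 0.5187] op 0.0177 tilt [-3.1411e+00  3.0000e-04]
{'tx': 0.0001, 'ty': 0.0001, 'tz': 0.0002, 'yaw': 0.0}
{'tx': 0.0001, 'ty': 0.0002, 'tz': 0.0002, 'yaw': 0.1}
{'tx': 0.0, 'ty': 0.0004, 'tz': 0.0002, 'yaw': 0.2}
{'tx': -0.0, 'ty': 0.0007, 'tz': 0.0002, 'yaw': 0.4}
```

Emit:
apply_moves(
  plan=[
    {"tx": 0,"ty": 0.0001,"tz": 0,"yaw": 0.04,"grip": -1},
    {"tx": 0,"ty": 0.0001,"tz": 0,"yaw": 0.08,"grip": -1},
    {"tx": 0,"ty": 0.0002,"tz": 0,"yaw": 0.11,"grip": -1},
  ],
)

```text
time: 26.28
tool_pos: [0.5131, -0.0883, 0.171]
tool_rot: [-3.141, 0.0, 1.209]
contact_force: [-0.6, -0.5, -2.7]
opening: 0.0181
```

```bash
python3 -c "
from h import *
tf()"
```

```text
t 26.27 pos [ 0.5131 -0.0883  0.171 ] yaw 1.2091 q6 0.044 Fx,Fy(tool) [-0.66 -0.43] Fz -2.74 Tx,Ty(tool) [ 0.258 -0.402] Tz 0.076 xy tool [0.0989 0.5111] op 0.0181 tilt [-3.1412e+00  3.0000e-04]
```

Emit:
apply_moves(
  plan=[
    {"tx": 0,"ty": 0.0001,"tz": 0,"yaw": 0.03,"grip": -1},
    {"tx": 0,"ty": 0.0001,"tz": 0,"yaw": 0.05,"grip": -1},
  ],
)

```text
time: 26.52
tool_pos: [0.5132, -0.0883, 0.171]
tool_rot: [-3.141, 0.0, 1.159]
contact_force: [-1.2, -1.2, -1.5]
opening: 0.0182
```

```bash
python3 -c "
from h import *
tf()"
```

```text
t 26.52 pos [ 0.5132 -0.0883  0.171 ] yaw 1.1591 q6 0.094 Fx,Fy(tool) [-1.6  -0.64] Fz -1.5 Tx,Ty(tool) [ 0.333 -0.477] Tz 0.101 xy tool [0.1244 0.5057] op 0.0182 tilt [-3.1413e+00  1.0000e-04]
```

Emit:
apply_moves(
  plan=[
    {"tx": -0.0003,"ty": -0.0002,"tz": 0,"yaw": 0.02,"grip": -1},
    {"tx": -0.0006,"ty": -0.0003,"tz": 0,"yaw": 0.04,"grip": -1},
  ],
)

```text
time: 26.78
tool_pos: [0.513, -0.0886, 0.171]
tool_rot: [3.141, -0.001, 1.119]
contact_force: [-0.0, 0.9, -3.0]
opening: 0.0179
```

```bash
python3 -c "
from h import *
tf()"
```

```text
t 26.77 pos [ 0.513  -0.0886  0.171 ] yaw 1.1189 q6 0.133 Fx,Fy(tool) [ 0.78 -0.43] Fz -3.04 Tx,Ty(tool) [ 0.145 -0.043] Tz 0.095 xy tool [0.1443 0.5002] op 0.0179 tilt [ 3.1413e+00 -5.0000e-04]
```

Emit:
apply_moves(
  plan=[
    {"tx": 0,"ty": 0.0001,"tz": 0,"yaw": 0.02,"grip": -1},
    {"tx": 0,"ty": 0.0001,"tz": 0,"yaw": 0.04,"grip": -1},
  ],
)

```text
time: 27.02
tool_pos: [0.5131, -0.0886, 0.171]
tool_rot: [3.141, -0.0, 1.079]
contact_force: [0.1, 0.5, -2.8]
opening: 0.0184
```

```bash
python3 -c "
from h import *
tf()"
```

```text
t 27.02 pos [ 0.5131 -0.0886  0.171 ] yaw 1.0789 q6 0.173 Fx,Fy(tool) [ 0.45 -0.16] Fz -2.8 Tx,Ty(tool) [0.127 0.029] Tz 0.081 xy tool [0.1642 0.4941] op 0.0184 tilt [ 3.1415e+00 -4.0000e-04]
```

Emit:
apply_moves(
  plan=[
    {"tx": 0,"ty": 0,"tz": 0,"yaw": 0.02,"grip": -1},
    {"tx": 0,"ty": 0,"tz": 0,"yaw": 0.04,"grip": -1},
  ],
)

```text
time: 27.28
tool_pos: [0.5131, -0.0886, 0.171]
tool_rot: [3.141, -0.0, 1.039]
contact_force: [-0.9, 1.1, -2.8]
opening: 0.0181
```

```bash
python3 -c "
from h import *
tf()"
```

```text
t 27.27 pos [ 0.5131 -0.0886  0.171 ] yaw 1.0389 q6 0.213 Fx,Fy(tool) [ 0.51 -1.34] Fz -2.81 Tx,Ty(tool) [0.046 0.119] Tz 0.039 xy tool [0.1838 0.4871] op 0.0181 tilt [ 3.1415e+00 -3.0000e-04]
```

Emit:
apply_moves(
  plan=[
    {"tx": 0,"ty": 0,"tz": 0,"yaw": 0.015,"grip": -1},
    {"tx": 0,"ty": 0,"tz": 0,"yaw": 0.03,"grip": -1},
  ],
)

```text
time: 27.52
tool_pos: [0.513, -0.0887, 0.171]
tool_rot: [3.141, -0.0, 1.009]
contact_force: [-0.2, 1.0, -2.6]
opening: 0.0177
```

```bash
python3 -c "
from h import *
tf()"
```

```text
t 27.52 pos [ 0.513  -0.0887  0.171 ] yaw 1.0092 q6 0.243 Fx,Fy(tool) [ 0.75 -0.67] Fz -2.64 Tx,Ty(tool) [0.087 0.178] Tz 0.04 xy tool [0.1982 0.4815] op 0.0177 tilt [ 3.1415e+00 -3.0000e-04]
```

Emit:
apply_moves(
  plan=[
    {"tx": 0,"ty": 0,"tz": 0,"yaw": 0.02,"grip": -1},
    {"tx": 0,"ty": 0,"tz": 0,"yaw": 0.04,"grip": -1},
  ],
)

```text
time: 27.78
tool_pos: [0.5131, -0.0887, 0.171]
tool_rot: [3.141, -0.0, 0.969]
contact_force: [-0.1, -0.1, -2.9]
opening: 0.0177
```

```bash
python3 -c "
from h import *
tf()"
```

```text
t 27.77 pos [ 0.5131 -0.0887  0.171 ] yaw 0.9688 q6 0.283 Fx,Fy(tool) [-0.16  0.02] Fz -2.9 Tx,Ty(tool) [-0.025  0.172] Tz 0.088 xy tool [0.2174 0.4731] op 0.0177 tilt [ 3.1414e+00 -2.0000e-04]
```

Emit:
apply_moves(
  plan=[
    {"tx": 0,"ty": 0,"tz": 0,"yaw": 0.015,"grip": -1},
    {"tx": 0,"ty": 0,"tz": 0,"yaw": 0.03,"grip": -1},
  ],
)

```text
time: 28.02
tool_pos: [0.513, -0.0888, 0.171]
tool_rot: [3.141, -0.0, 0.939]
contact_force: [1.1, 0.8, -3.4]
opening: 0.0179
```

```bash
python3 -c "
from h import *
tf()"
```

```text
t 28.02 pos [ 0.513  -0.0888  0.171 ] yaw 0.9392 q6 0.313 Fx,Fy(tool) [1.33 0.44] Fz -3.43 Tx,Ty(tool) [-0.142  0.114] Tz 0.072 xy tool [0.2313 0.4665] op 0.0179 tilt [ 3.1414e+00 -1.0000e-04]
```

Emit:
apply_moves(
  plan=[
    {"tx": 0,"ty": 0,"tz": 0,"yaw": 0.015,"grip": -1},
    {"tx": 0,"ty": 0,"tz": 0,"yaw": 0.03,"grip": -1},
  ],
)

```text
time: 28.28
tool_pos: [0.513, -0.0888, 0.171]
tool_rot: [3.141, -0.0, 0.909]
contact_force: [0.8, -0.3, -2.7]
opening: 0.0181
```

```bash
python3 -c "
from h import *
tf()"
```

```text
t 28.27 pos [ 0.513  -0.0888  0.171 ] yaw 0.9093 q6 0.343 Fx,Fy(tool) [0.28 0.79] Fz -2.74 Tx,Ty(tool) [-0.091  0.087] Tz 0.067 xy tool [0.2451 0.4594] op 0.0181 tilt [ 3.1414e+00 -1.0000e-04]
```

Emit:
apply_moves(
  plan=[
    {"tx": 0,"ty": 0,"tz": 0,"yaw": 0.015,"grip": -1},
    {"tx": 0,"ty": 0,"tz": 0,"yaw": 0.03,"grip": -1},
  ],
)

```text
time: 28.52
tool_pos: [0.5131, -0.0888, 0.1711]
tool_rot: [3.141, -0.0, 0.879]
contact_force: [1.5, 0.3, -2.8]
opening: 0.0178
```

```bash
python3 -c "
from h import *
tf()"
```

```text
t 28.52 pos [ 0.5131 -0.0888  0.1711] yaw 0.8793 q6 0.373 Fx,Fy(tool) [1.14 0.94] Fz -2.81 Tx,Ty(tool) [-0.155  0.109] Tz 0.205 xy tool [0.2588 0.4518] op 0.0178 tilt [ 3.1413e+00 -1.0000e-04]
```

Emit:
apply_moves(
  plan=[
    {"tx": 0,"ty": 0,"tz": 0,"yaw": 0.008,"grip": -1},
  ],
)

```text
time: 28.65
tool_pos: [0.513, -0.0888, 0.171]
tool_rot: [3.141, -0.0, 0.872]
contact_force: [1.1, -0.1, -3.2]
opening: 0.0179
```

```bash
python3 -c "
from h import *
tf()"
```

```text
t 28.65 pos [ 0.513  -0.0888  0.171 ] yaw 0.8716 q6 0.38 Fx,Fy(tool) [0.63 0.96] Fz -3.22 Tx,Ty(tool) [-0.185  0.039] Tz 0.158 xy tool [0.2622 0.4498] op 0.0179 tilt [ 3.1414e+00 -1.0000e-04]
```

Emit:
apply_moves(
  plan=[
    {"tx": 0,"ty": 0,"tz": 0,"yaw": 0,"grip": -1},
  ],
)

```text
time: 28.78
tool_pos: [0.513, -0.0888, 0.171]
tool_rot: [3.141, -0.0, 0.872]
contact_force: [1.2, 0.1, -2.8]
opening: 0.0177
```

```bash
python3 -c "
from h import *
tf()"
```

```text
t 28.77 pos [ 0.513  -0.0888  0.171 ] yaw 0.8721 q6 0.38 Fx,Fy(tool) [0.83 0.89] Fz -2.81 Tx,Ty(tool) [-0.205  0.115] Tz 0.152 xy tool [0.262  0.4499] op 0.0177 tilt [ 3.1415e+00 -1.0000e-04]
```

Emit:
apply_moves(
  plan=[
    {"tx": 0,"ty": 0,"tz": 0,"yaw": 0.01,"grip": -1},
    {"tx": 0,"ty": 0,"tz": 0,"yaw": 0.015,"grip": -1},
  ],
  force=12,
)

```text
time: 29.02
tool_pos: [0.513, -0.0888, 0.171]
tool_rot: [3.141, -0.0, 0.857]
contact_force: [0.8, -0.0, -2.0]
opening: 0.0177
```

```bash
python3 -c "
from h import *
tf()
for n in ('top','side'):
    p,d=robot.read_camera(n); np.save('pics/%s5.npy'%n,d);np.save('pics/%s5_rgb.npy'%n,p)
    r,c=proj(n,[.512,-.09,.15]); r=int(max(r,70));c=int(c)
    cv2.imwrite('pics/%s5.png'%n,cv2.resize(p[r-60:r+60,c-80:c+80,::-1],None,fx=4,fy=4,interpolation=cv2.INTER_CUBIC)); print(n,r,c)
    C=cloud(n,d); h=cv2.cvtColor(p,cv2.COLOR_RGB2HSV).astype(int); H,S=h[...,0],h[...,1]
    m=((H<8)|(H>172))&(S>150)&(d>0)&(C[...,2]>.165)&(C[...,2]<.215)&(np.abs(C[...,0]-.512)<.07)&(np.abs(C[...,1]+.09)<.07)
    X=C[m]; print(n,len(X),X.min(0).round(4) if len(X) else '',X.max(0).round(4) if len(X) else '')
    if len(X)>4: print(X[np.argsort(X[:,1])].round(4)[::max(1,len(X)//25)])
tf()
"
```

```text
t 29.02 pos [ 0.513  -0.0888  0.171 ] yaw 0.8568 q6 0.395 Fx,Fy(tool) [0.53 0.64] Fz -2.04 Tx,Ty(tool) [-0.234  0.108] Tz 0.178 xy tool [0.2689 0.4458] op 0.0177 tilt [ 3.1415e+00 -1.0000e-04]
top 207 409
top 10 [ 0.5323 -0.0613  0.1943] [ 0.5428 -0.0527  0.2064]
[[ 0.5428 -0.0613  0.2034]
 [ 0.5397 -0.0605  0.2064]
 [ 0.54   -0.0584  0.2054]
 [ 0.5378 -0.0583  0.2048]
 [ 0.5383 -0.0564  0.2028]
 [ 0.5332 -0.0557  0.2044]
 [ 0.5353 -0.0556  0.2057]
 [ 0.5323 -0.0543  0.1981]
 [ 0.5337 -0.0537  0.2028]
 [ 0.5333 -0.0527  0.1943]]
side 160 334
side 94 [ 0.5126 -0.0945  0.1708] [ 0.5426 -0.0499  0.2088]
[[ 0.5147 -0.0945  0.2027]
 [ 0.5137 -0.0883  0.2028]
 [ 0.5196 -0.0828  0.2056]
 [ 0.5162 -0.0823  0.2062]
 [ 0.5217 -0.0756  0.2059]
 [ 0.5149 -0.0746  0.1958]
 [ 0.5176 -0.0728  0.1774]
 [ 0.5179 -0.0724  0.2045]
 [ 0.5144 -0.072   0.1937]
 [ 0.5274 -0.0701  0.2088]
 [ 0.5339 -0.0698  0.2045]
 [ 0.537  -0.0682  0.2052]
 [ 0.5236 -0.0667  0.2074]
 [ 0.5233 -0.0655  0.1968]
 [ 0.52   -0.0647  0.2015]
 [ 0.5329 -0.0639  0.2045]
 [ 0.5426 -0.0627  0.2042]
 [ 0.5259 -0.0618  0.1797]
 [ 0.526  -0.0615  0.1991]
 [ 0.529  -0.0608  0.1838]
 [ 0.5258 -0.0605  0.2035]
 [ 0.5355 -0.0595  0.2069]
 [ 0.5418 -0.0584  0.2031]
 [ 0.5318 -0.0573  0.2011]
 [ 0.5284 -0.0563  0.1945]
 [ 0.5381 -0.0555  0.194 ]
 [ 0.5346 -0.0543  0.1912]
 [ 0.5312 -0.0541  0.1802]
 [ 0.5311 -0.0532  0.1962]
 [ 0.5376 -0.0528  0.1919]
 [ 0.5343 -0.0524  0.2001]
 [ 0.5306 -0.0499  0.1907]]
t 29.12 pos [ 0.513  -0.0888  0.171 ] yaw 0.8571 q6 0.395 Fx,Fy(tool) [0.24 1.12] Fz -2.8 Tx,Ty(tool) [-0.24   0.075] Tz 0.141 xy tool [0.2688 0.4459] op 0.0182 tilt [ 3.1415e+00 -1.0000e-04]
```

View pics/side5.png

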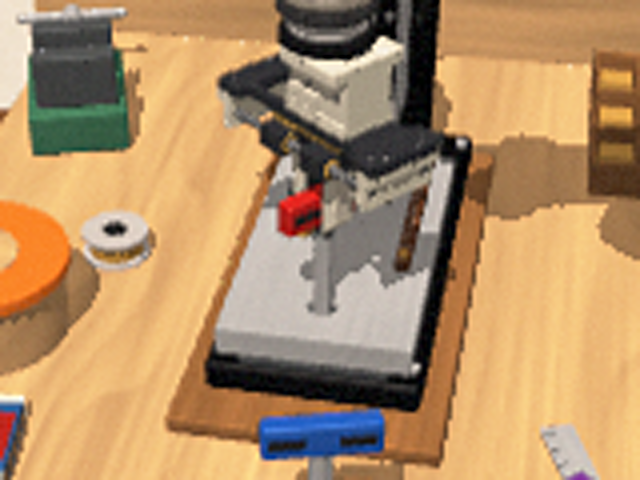

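View pics/top5.png

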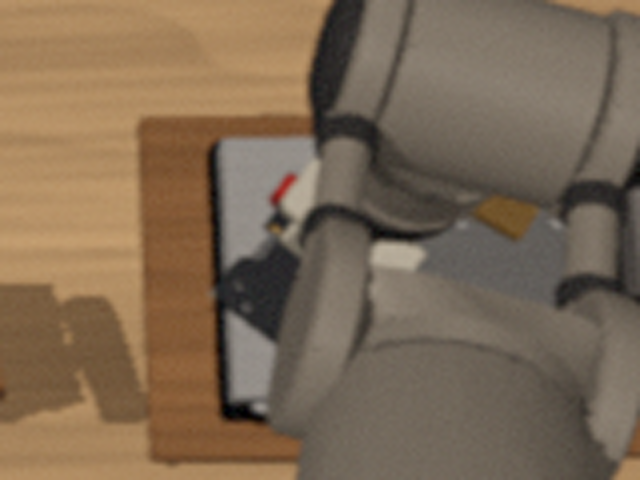

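Emit:
apply_moves(
  plan=[
    {"tx": 0,"ty": 0,"tz": 0,"yaw": 0.005,"grip": -1},
    {"tx": 0,"ty": 0,"tz": 0,"yaw": 0.01,"grip": -1},
  ],
  force=15,
)

```text
time: 29.38
tool_pos: [0.513, -0.0888, 0.171]
tool_rot: [3.141, -0.0, 0.847]
contact_force: [1.5, 0.1, -2.5]
opening: 0.0181
```

```bash
python3 -c "
from h import *
tf()
d=np.load('pics/side5.npy');p=np.load('pics/side5_rgb.npy');C=cloud('side',d); h=cv2.cvtColor(p,cv2.COLOR_RGB2HSV).astype(int); H,S=h[...,0],h[...,1]
m=((H<8)|(H>172))&(S>120)&(d>0)&(C[...,2]>.165)&(C[...,2]<.199)&(np.abs(C[...,0]-.512)<.07)&(np.abs(C[...,1]+.09)<.07)
X=C[m][:,:2].astype(np.float32)
for i in range(1):
    vx=cv2.fitLine(X,cv2.DIST_HUBER,0,.001,.001).ravel(); print(len(X),vx,np.arctan2(vx[1],vx[0])%np.pi)
    n=np.array([-vx[1],vx[0]]); print(((X-vx[2:])@n).round(4), 'dist of tcp axis', (np.array([.513,-.0888])-vx[2:])@n)
"
```

```text
t 29.38 pos [ 0.513  -0.0888  0.171 ] yaw 0.8469 q6 0.405 Fx,Fy(tool) [1.04 1.01] Fz -2.54 Tx,Ty(tool) [-0.302  0.069] Tz 0.209 xy tool [0.2733 0.4432] op 0.0181 tilt [ 3.1414e+00 -1.0000e-04]
49 [ 0.69148934  0.72238666  0.52512884 -0.06309928] 0.80724764
[ 0.0007 -0.0006 -0.0012 -0.0021 -0.0004  0.0021 -0.0008  0.0016 -0.0107
  0.0002 -0.0001  0.0013  0.0024 -0.0073 -0.0041  0.0007  0.0025  0.0024
  0.0039 -0.0019 -0.001  -0.0115 -0.0019 -0.0008  0.0047  0.0012 -0.0003
 -0.0008  0.0033 -0.0086 -0.0025 -0.0007  0.0052 -0.0013  0.0007  0.002
  0.0032 -0.0013 -0.0073 -0.0125 -0.0034  0.0015  0.002   0.0012  0.0003
 -0.0008 -0.003   0.0005  0.0018] dist of tcp axis -0.009010060674802716
```

Emit:
apply_moves(
  plan=[
    {"tx": 0,"ty": 0,"tz": 0,"yaw": 0.005,"grip": -1},
    {"tx": 0,"ty": 0,"tz": 0,"yaw": 0.01,"grip": -1},
  ],
)

```text
time: 29.62
tool_pos: [0.513, -0.0887, 0.171]
tool_rot: [3.141, -0.0, 0.837]
contact_force: [0.6, 0.5, -2.5]
opening: 0.0179
```

```bash
python3 -c "
from h import *
tf()"
```

```text
t 29.62 pos [ 0.513  -0.0887  0.171 ] yaw 0.8369 q6 0.415 Fx,Fy(tool) [0.81 0.12] Fz -2.53 Tx,Ty(tool) [-0.352  0.096] Tz 0.212 xy tool [0.2777 0.4404] op 0.0179 tilt [ 3.1414e+00 -1.0000e-04]
```

Emit:
apply_moves(
  plan=[
    {"tx": 0,"ty": 0,"tz": 0,"yaw": 0,"grip": -1},
  ],
)

```text
time: 29.75
tool_pos: [0.513, -0.0887, 0.171]
tool_rot: [3.141, -0.0, 0.837]
contact_force: [1.3, 0.9, -2.7]
opening: 0.0181
```

```bash
python3 -c "
from h import *
tf()"
```

```text
t 29.75 pos [ 0.513  -0.0887  0.171 ] yaw 0.8371 q6 0.415 Fx,Fy(tool) [1.52 0.41] Fz -2.68 Tx,Ty(tool) [-0.317  0.07 ] Tz 0.213 xy tool [0.2776 0.4404] op 0.0181 tilt [ 3.1415e+00 -2.0000e-04]
```

Torque has climbed from the even 0.08 to a steady 0.21 N m: the bolt is firm, so I stop there. I unwind slightly within the play to unload, then lift out.

Emit:
apply_moves(
  plan=[
    {"tx": 0,"ty": 0,"tz": 0,"yaw": -0.07,"grip": -1},
    {"tx": 0,"ty": 0,"tz": 0,"yaw": -0.14,"grip": -1},
    {"tx": 0,"ty": 0,"tz": 0,"yaw": -0.19,"grip": -1},
    {"tx": 0,"ty": 0,"tz": 0,"yaw": -0.19,"grip": -1},
  ],
)

```text
time: 30.25
tool_pos: [0.5129, -0.0887, 0.171]
tool_rot: [-3.141, -0.0, 1.026]
contact_force: [0.6, -0.4, -1.8]
opening: 0.0176
```

```bash
python3 -c "
from h import *
tf()"
```

```text
t 30.25 pos [ 0.5129 -0.0887  0.171 ] yaw 1.0264 q6 0.226 Fx,Fy(tool) [0.01 0.71] Fz -1.77 Tx,Ty(tool) [-0.153  0.06 ] Tz -0.003 xy tool [0.1898 0.4846] op 0.0176 tilt [-3.1412e+00 -2.0000e-04]
```

Emit:
apply_moves(
  plan=[
    {"tx": 0,"ty": 0,"tz": -0.003,"yaw": 0,"grip": -1},
    {"tx": 0,"ty": 0,"tz": -0.008,"yaw": 0,"grip": -1},
    {"tx": 0,"ty": 0,"tz": -0.014,"yaw": 0,"grip": -1},
  ],
  force=20,
)

```text
time: 30.62
tool_pos: [0.5126, -0.0887, 0.1853]
tool_rot: [-3.141, 0.0, 1.027]
contact_force: [0.1, 1.2, -2.8]
opening: 0.0177
```

```bash
python3 -c "
from h import *
tf()"
```

```text
t 30.62 pos [ 0.5126 -0.0887  0.1853] yaw 1.0269 q6 0.225 Fx,Fy(tool) [ 1.13 -0.55] Fz -2.83 Tx,Ty(tool) [ 0.018 -0.13 ] Tz 0.026 xy tool [0.1893 0.4845] op 0.0177 tilt [-3.1406e+00  3.0000e-04]
```

Emit:
apply_moves(
  plan=[
    {"tx": 0,"ty": 0,"tz": -0.03,"yaw": 0,"grip": -1},
    {"tx": 0,"ty": 0,"tz": -0.065,"yaw": 0,"grip": -1},
    {"tx": 0,"ty": 0,"tz": -0.1,"yaw": 0,"grip": -1},
    {"tx": 0,"ty": 0,"tz": -0.12,"yaw": 0,"grip": -1},
    {"tx": 0,"ty": 0,"tz": -0.12,"yaw": 0,"grip": -1},
  ],
)

```text
time: 31.25
tool_pos: [0.5133, -0.0889, 0.3067]
tool_rot: [3.139, -0.001, 1.027]
contact_force: [0.2, 0.1, -3.5]
opening: 0.018
```

```bash
python3 -c "
from h import *
tf(); print(go(.4637,.2251,.305,.363))"
```

```text
t 31.25 pos [ 0.5133 -0.0889  0.3067] yaw 1.0271 q6 0.225 Fx,Fy(tool) [0.18 0.15] Fz -3.46 Tx,Ty(tool) [-0.004 -0.189] Tz 0.008 xy tool [0.1895 0.4852] op 0.018 tilt [ 3.1385e+00 -7.0000e-04]
{'tx': np.float64(0.243), 'ty': np.float64(-0.2049), 'tz': np.float64(0.0017), 'yaw': 0.6641}
```

Emit:
apply_moves(
  plan=[
    {"tx": 0.033,"ty": -0.028,"tz": 0,"yaw": 0.09,"grip": -1},
    {"tx": 0.066,"ty": -0.056,"tz": 0,"yaw": 0.18,"grip": -1},
    {"tx": 0.1,"ty": -0.085,"tz": 0,"yaw": 0.28,"grip": -1},
    {"tx": 0.135,"ty": -0.114,"tz": 0,"yaw": 0.38,"grip": -1},
    {"tx": 0.17,"ty": -0.144,"tz": 0,"yaw": 0.48,"grip": -1},
    {"tx": 0.205,"ty": -0.173,"tz": 0,"yaw": 0.58,"grip": -1},
    {"tx": 0.232,"ty": -0.196,"tz": 0,"yaw": 0.65,"grip": -1},
    {"tx": 0.243,"ty": -0.2049,"tz": 0,"yaw": 0.6641,"grip": -1},
  ],
)

```text
time: 32.25
tool_pos: [0.462, 0.2269, 0.3035]
tool_rot: [-3.141, 0.003, 0.364]
contact_force: [0.2, -0.5, -2.2]
opening: 0.0177
```

Emit:
apply_moves(
  plan=[
    {"tx": 0,"ty": 0,"tz": 0,"yaw": 0,"grip": -1},
    {"tx": 0,"ty": 0,"tz": 0,"yaw": 0,"grip": -1},
  ],
)

```text
time: 32.5
tool_pos: [0.4631, 0.2245, 0.3043]
tool_rot: [3.141, 0.001, 0.363]
contact_force: [-0.7, 0.2, -2.9]
opening: 0.0177
```

```bash
cat >> h.py <<'E'
def shaft(tag,y0,zmin):
    p,d=robot.read_camera("side"); np.save(f'pics/side{tag}.npy',d); np.save(f'pics/side{tag}_rgb.npy',p)
    C=cloud('side',d); s=robot.observe(); t=s["tool_pos"]; out=[]
    for r in range(140,230,3):
        m=np.array([(c,*C[r,c]) for c in range(318,352) if abs(C[r,c][1]-y0)<.02 and zmin<C[r,c][2]<t[2]-.012 and abs(C[r,c][0]-t[0])<.025])
        if 4<=len(m)<=8: out.append(m[:,1:].mean(0)); print(r,m[0,0],m[-1,0],m[:,1:].mean(0).round(4))
    o=np.array(out)
    if len(o)>3: print("dx/dz,dy/dz",np.polyfit(o[:,2],o[:,0],1).round(3),np.polyfit(o[:,2],o[:,1],1).round(3))
    r,c=proj('side',t-[0,0,.05]); r=int(max(r,70));c=int(c)
    cv2.imwrite(f'pics/side{tag}.png',cv2.resize(p[r-70:r+70,c-80:c+80,::-1],None,fx=4,fy=4,interpolation=cv2.INTER_CUBIC)); print("crop",r,c)
E
python3 -c "
from h import *
tf(); shaft('6',.228,.17); print(go(.4637,.2251,.305,.363))"
```

```text
t 32.5 pos [0.4631 0.2245 0.3043] yaw 0.3629 q6 1.51 Fx,Fy(tool) [-0.6  -0.43] Fz -2.93 Tx,Ty(tool) [-0.019 -0.15 ] Tz -0.008 xy tool [ 0.5126 -0.0454] op 0.0177 tilt [3.1413e+00 1.4000e-03]
185 334.0 339.0 [0.4621 0.2254 0.2895]
188 334.0 339.0 [0.4608 0.2295 0.2834]
191 334.0 339.0 [0.4607 0.2282 0.2729]
194 334.0 339.0 [0.4606 0.2276 0.2629]
197 334.0 339.0 [0.4604 0.228  0.2534]
200 334.0 339.0 [0.4601 0.2281 0.2437]
203 334.0 339.0 [0.4599 0.228  0.2336]
206 334.0 339.0 [0.4596 0.2287 0.2241]
209 334.0 339.0 [0.4596 0.2271 0.2125]
212 335.0 338.0 [0.459  0.2302 0.2049]
dx/dz,dy/dz [0.027 0.454] [-0.018  0.232]
crop 195 335
{'tx': np.float64(0.0007), 'ty': np.float64(-0.0005), 'tz': np.float64(-0.0004), 'yaw': -0.0005}
```

View pics/side6.png

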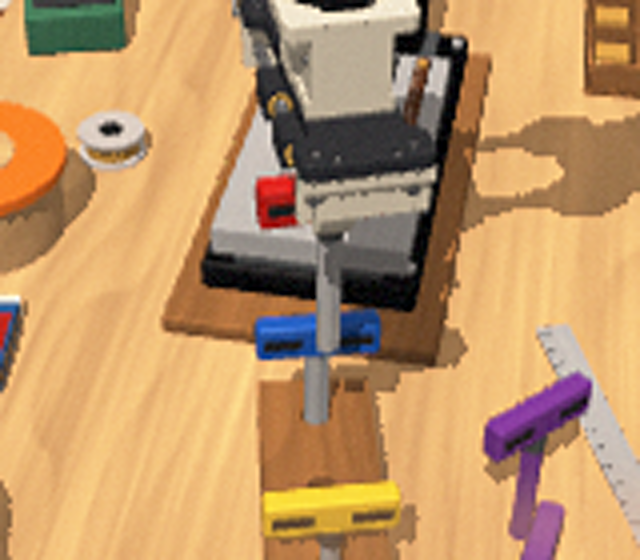

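Emit:
apply_moves(
  plan=[
    {"tx": 0.0007,"ty": -0.0005,"tz": 0.03,"yaw": 0,"grip": -1},
    {"tx": 0.0007,"ty": -0.0005,"tz": 0.06,"yaw": 0,"grip": -1},
    {"tx": 0.0007,"ty": -0.0005,"tz": 0.09,"yaw": 0,"grip": -1},
    {"tx": 0.0007,"ty": -0.0005,"tz": 0.115,"yaw": 0,"grip": -1},
    {"tx": 0.0007,"ty": -0.0005,"tz": 0.124,"yaw": 0,"grip": -1},
    {"tx": 0.0007,"ty": -0.0005,"tz": 0.124,"yaw": 0,"grip": -1},
    {"tx": 0.0007,"ty": -0.0005,"tz": 0.124,"yaw": 0,"grip": -1},
  ],
)

```text
time: 33.42
tool_pos: [0.4645, 0.226, 0.1822]
tool_rot: [3.142, -0.002, 0.363]
contact_force: [0.1, -0.1, -2.2]
opening: 0.0178
```

```bash
python3 -c "
from h import *
tf(); shaft('7',.228,.06)"
```

```text
t 33.42 pos [0.4645 0.226  0.1822] yaw 0.3628 q6 1.512 Fx,Fy(tool) [0.04 0.14] Fz -2.17 Tx,Ty(tool) [-0.022 -0.169] Tz 0.005 xy tool [ 0.5144 -0.0464] op 0.0178 tilt [ 3.1415e+00 -2.1000e-03]
224 333.0 338.0 [0.4606 0.2314 0.1627]
227 333.0 337.0 [0.4619 0.2306 0.1506]
crop 230 334
```

View pics/side7.png

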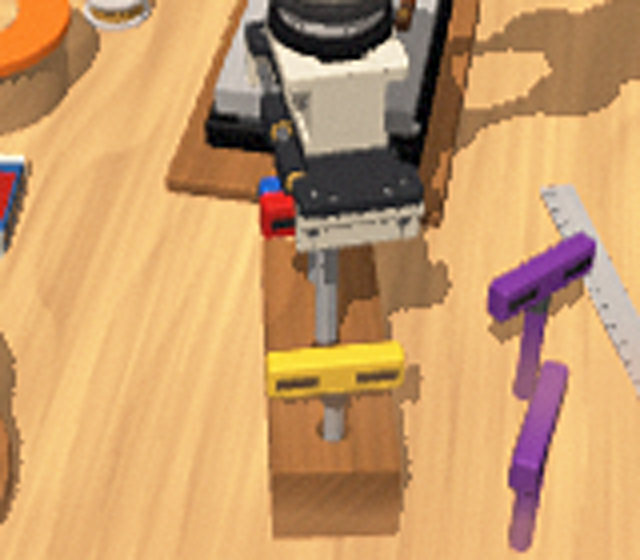

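```bash
python3 -c "
from h import *
tf();print(go(.4637,.2251,.16,.363))"
```

```text
t 33.48 pos [0.4644 0.226  0.1822] yaw 0.3629 q6 1.512 Fx,Fy(tool) [-0.15 -0.19] Fz -2.72 Tx,Ty(tool) [-0.023 -0.149] Tz -0.041 xy tool [ 0.5144 -0.0464] op 0.0177 tilt [ 3.1415e+00 -2.3000e-03]
{'tx': np.float64(-0.001), 'ty': np.float64(0.0006), 'tz': np.float64(0.0222), 'yaw': -0.0001}
```

Emit:
apply_moves(
  plan=[
    {"tx": -0.001,"ty": 0.0006,"tz": 0,"yaw": 0,"grip": -1},
    {"tx": -0.001,"ty": 0.0006,"tz": 0.006,"yaw": 0,"grip": -1},
    {"tx": -0.001,"ty": 0.0006,"tz": 0.014,"yaw": 0,"grip": -1},
    {"tx": -0.001,"ty": 0.0006,"tz": 0.014,"yaw": 0,"grip": -1},
  ],
)

```text
time: 33.98
tool_pos: [0.4624, 0.2248, 0.166]
tool_rot: [-3.141, 0.002, 0.363]
contact_force: [-0.7, 0.0, -2.4]
opening: 0.0178
```

```bash
python3 -c "
from h import *
tf();print(go(.4637,.2251,.121,.363))"
```

```text
t 33.98 pos [0.4624 0.2248 0.166 ] yaw 0.3632 q6 1.511 Fx,Fy(tool) [-0.67 -0.26] Fz -2.45 Tx,Ty(tool) [-0.021 -0.187] Tz 0.028 xy tool [ 0.5122 -0.0459] op 0.0178 tilt [-3.1414e+00  2.0000e-03]
{'tx': np.float64(0.0013), 'ty': np.float64(0.0002), 'tz': np.float64(0.045), 'yaw': 0.0002}
```

The tip is inside the hole (about 8 mm below the stand top) with no contact force. I continue down.

Emit:
apply_moves(
  plan=[
    {"tx": 0.0006,"ty": 0,"tz": 0.008,"yaw": 0,"grip": -1},
    {"tx": 0.0006,"ty": 0,"tz": 0.018,"yaw": 0,"grip": -1},
    {"tx": 0.0006,"ty": 0,"tz": 0.028,"yaw": 0,"grip": -1},
    {"tx": 0.0006,"ty": 0,"tz": 0.037,"yaw": 0,"grip": -1},
    {"tx": 0.0006,"ty": 0,"tz": 0.043,"yaw": 0,"grip": -1},
    {"tx": 0.0006,"ty": 0,"tz": 0.044,"yaw": 0,"grip": -1},
  ],
)

```text
time: 34.72
tool_pos: [0.4634, 0.2252, 0.1226]
tool_rot: [-3.141, 0.001, 0.363]
contact_force: [-0.5, -0.3, -2.3]
opening: 0.0177
```

```bash
python3 -c "
from h import *
tf()"
```

```text
t 34.73 pos [0.4634 0.2252 0.1226] yaw 0.3631 q6 1.511 Fx,Fy(tool) [-0.56  0.12] Fz -2.32 Tx,Ty(tool) [-0.098 -0.106] Tz 0.018 xy tool [ 0.5132 -0.0459] op 0.0177 tilt [-3.1415e+00  7.0000e-04]
```

Emit:
apply_moves(
  plan=[
    {"tx": 0,"ty": 0,"tz": 0.002,"yaw": 0,"grip": -1},
    {"tx": 0,"ty": 0,"tz": 0.0035,"yaw": 0,"grip": -1},
    {"tx": 0,"ty": 0,"tz": 0.0045,"yaw": 0,"grip": -1},
    {"tx": 0,"ty": 0,"tz": 0.0045,"yaw": 0,"grip": -1},
  ],
)

```text
time: 35.22
tool_pos: [0.4638, 0.2253, 0.1189]
tool_rot: [3.142, -0.001, 0.363]
contact_force: [-1.1, -0.4, 0.1]
opening: 0.0177
```

```bash
python3 -c "
from h import *
tf()"
```

```text
t 35.23 pos [0.4638 0.2253 0.1189] yaw 0.3631 q6 1.511 Fx,Fy(tool) [-1.16 -0.05] Fz 0.12 Tx,Ty(tool) [ 0.021 -0.301] Tz 0.041 xy tool [ 0.5135 -0.0459] op 0.0177 tilt [ 3.1416e+00 -7.0000e-04]
```

Tip on the hole's floor (0.1189, same height as at the grasp). I open only half so as not to touch the neighbours.

Emit:
apply_moves(
  plan=[
    {"tx": 0,"ty": 0,"tz": 0,"yaw": 0,"grip": -0.5},
    {"tx": 0,"ty": 0,"tz": 0,"yaw": 0,"grip": -0.3},
    {"tx": 0,"ty": 0,"tz": 0,"yaw": 0,"grip": -0.1},
    {"tx": 0,"ty": 0,"tz": 0,"yaw": 0,"grip": 0},
    {"tx": 0,"ty": 0,"tz": 0,"yaw": 0,"grip": 0},
  ],
)

```text
time: 35.85
tool_pos: [0.4636, 0.2252, 0.1185]
tool_rot: [-3.142, -0.0, 0.363]
contact_force: [-0.6, 0.2, 0.4]
opening: 0.0456
```

```bash
python3 -c "
from h import *
tf()"
```

```text
t 35.85 pos [0.4636 0.2252 0.1185] yaw 0.3632 q6 1.511 Fx,Fy(tool) [-0.49 -0.45] Fz 0.42 Tx,Ty(tool) [-0.032 -0.207] Tz 0.023 xy tool [ 0.5134 -0.0459] op 0.0456 tilt [-3.1416e+00 -1.0000e-04]
```

Emit:
apply_moves(
  plan=[
    {"tx": 0,"ty": 0,"tz": -0.01,"yaw": 0,"grip": 0},
    {"tx": 0,"ty": 0,"tz": -0.03,"yaw": 0,"grip": 0},
    {"tx": 0,"ty": 0,"tz": -0.06,"yaw": 0,"grip": 0},
    {"tx": 0,"ty": 0,"tz": -0.1,"yaw": 0,"grip": 0},
    {"tx": 0,"ty": 0,"tz": -0.13,"yaw": 0,"grip": 0},
    {"tx": -0.06,"ty": 0,"tz": -0.15,"yaw": 0,"grip": 0},
    {"tx": -0.11,"ty": 0.04,"tz": -0.15,"yaw": 0,"grip": 0},
    {"tx": -0.11,"ty": 0.09,"tz": -0.15,"yaw": 0,"grip": 0},
  ],
)

```text
time: 36.85
tool_pos: [0.39, 0.1015, 0.2697]
tool_rot: [3.141, -0.001, 0.366]
contact_force: [1.5, 0.2, 1.2]
opening: 0.0458
```

```bash
python3 -c "
from h import *
st()
for n in ('top','side'):
    p,d=robot.read_camera(n); np.save('pics/%s8.npy'%n,d);np.save('pics/%s8_rgb.npy'%n,p); cv2.imwrite('pics/%s8.png'%n,p[:,:,::-1])
"
```

```text
t 36.85 pos [0.39   0.1015 0.2697] rot [ 3.1415e+00 -1.2000e-03  3.6600e-01] q1,6 [0.064 1.268] F [1.46 0.22 1.25] T [-0.067  0.043 -0.006] op 0.0458
```

View pics/side8.png

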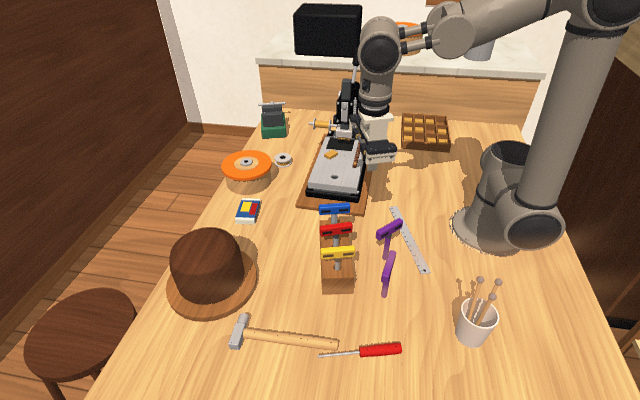

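View pics/top8.png

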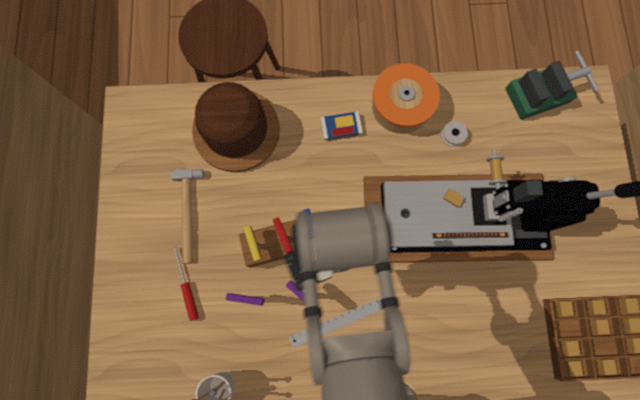

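Both views show the red key back in the middle hole: (229, 335) in the side view and (235, 283) in the top view. The neighbours and the loose things look unmoved. I check this numerically before handing in.

Run:
```python
from h import *
def red(tag):
    p=np.load(f'pics/side{tag}_rgb.npy');d=np.load(f'pics/side{tag}.npy');C=cloud('side',d)
    for nm,lo,hi in(("red",None,None),("blue",105,125),("yel",22,32)):
        h=cv2.cvtColor(p,cv2.COLOR_RGB2HSV).astype(int);H,S=h[...,0],h[...,1]
        hm=((H<8)|(H>172)) if nm=="red" else (H>lo)&(H<hi)
        m=hm&(S>140)&(d>0)&(C[...,2]>.1)&(C[...,2]<.17); m[:195]=0;m[270:]=0;m[:,:310]=0;m[:,362:]=0
        X=C[m]; c,s,a=cv2.minAreaRect((X[:,:2]*1000).astype(np.float32)); print(tag,nm,len(X),np.median(X,0).round(4),X[:,2].max().round(4),np.round(c,1),np.round(s,1),round(a,1),"px",np.argwhere(m).mean(0).round(2))
red(0);red(8)
a=np.load('pics/side0_rgb.npy').astype(int);b=np.load('pics/side8_rgb.npy').astype(int)
D=np.abs(a-b).sum(2)>80
for n,(r0,r1,c0,c1) in dict(die=(145,165,318,342),matchbox=(195,225,230,265),reel=(150,168,270,296),hammer=(310,352,225,342),screw=(340,362,315,405)).items(): print(n,D[r0:r1,c0:c1].sum())
# shaft below red handle, both times
for tag in("0","8"):
    d=np.load(f'pics/side{tag}.npy');C=cloud('side',d)
    for r in range(236,246,2):
        m=[C[r,c] for c in range(325,350) if abs(C[r,c][1]-.228)<.02 and .07<C[r,c][2]<.125]
        if m: print(tag,r,len(m),np.mean(m,0).round(4))
st()
```

```text
0 red 326 [0.4608 0.2305 0.1488] 0.1562 [461.4 227.4] [87.2 19.5] 21.8 px [228.7  335.37]
0 blue 268 [0.4754 0.1581 0.1574] 0.1663 [476.4 154.9] [86.7 17.3] 15.5 px [207.98 334.06]
0 yel 169 [0.4452 0.3008 0.1425] 0.1457 [445. 300.] [86.7 15.6] 17.4 px [248.84 337.17]
8 red 329 [0.4609 0.23   0.1475] 0.1557 [460.2 226.4] [89.1 18.6] 20.6 px [228.5 335.3]
8 blue 271 [0.4754 0.1585 0.1573] 0.1656 [476.2 155. ] [86.8 18.1] 17.0 px [207.99 334.09]
8 yel 169 [0.4462 0.301  0.1427] 0.1488 [465.8 235.8] [ 86.7 151. ] 17.8 px [248.38 337.08]
die 0
matchbox 0
reel 0
hammer 0
screw 0
0 236 6 [0.4598 0.231  0.117 ]
0 238 6 [0.4596 0.2313 0.1094]
0 240 5 [0.4607 0.2328 0.1028]
0 242 6 [0.4656 0.2275 0.0885]
0 244 15 [0.4582 0.2216 0.0756]
8 236 6 [0.4599 0.2304 0.1163]
8 238 6 [0.4599 0.2291 0.1072]
8 240 6 [0.4598 0.2289 0.0991]
8 242 10 [0.4689 0.2217 0.082 ]
8 244 21 [0.4585 0.2198 0.0737]
t 36.95 pos [0.3935 0.0987 0.2697] rot [ 3.1394e+00 -2.3000e-03  3.5840e-01] q1,6 [0.057 1.27 ] F [-0.01  0.66 -0.34] T [-0.09   0.135 -0.009] op 0.0461
```

```bash
python3 -c "
from h import *
print(robot.hand_in()); st()"
```

```text
the job is handed in; nothing more can be done
None
the job is handed in; nothing more can be done
```

I tightened the bolt until it came up firm and put the red key back in the middle hole of the stand. I then handed the job in at about 37 s of the 72 s allowed. The hand-in gives no verdict, so the bolt's final angle is my inference, not a direct reading.

**What I did:**
- I found the hex socket by touch at about (0.5126, −0.0897). My pushes and side feeling stayed at a few newtons, about 9 N at most.
- The key seated with its tip at about 0.067 m, and I turned it clockwise about 2.7 rad in one grip; no regrip was needed.
- The drag held at about 0.08 N m, then climbed to a steady 0.21 N m. I stopped there, eased the key back within its play and lifted it out.

**Last checks:**
- **Red key:** it is upright within about 1 mm of where it started, with its tip on the hole's floor.
- **Other keys and loose things:** blue and yellow measure within about 1 mm of their start. One footprint fit for yellow came out wrong because it picked up pixels outside the handle. The die, matchbox, reel, hammer and screwdriver show no change in the side picture.
- **Robot:** it stands clear of everything.

**What disagreed:** when the torque rose, the key's measured angle was about 0.1 rad past what the 3.00 stop plus the hex play would allow. I put that down to twist in the grip and small angle errors. It points to the bolt being fully turned rather than short, and the torque rise is the main evidence that it is firm.

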